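# Make up two woodturning kits from the bench stock

### The arm

A 6-joint arm with a two-finger parallel gripper is mounted at the origin on the work surface. World frame = base frame: x ahead of the robot, y to its left, z up, the work surface at z = 0. Lengths are in m, angles in rad, forces in N, time in s.
With the tool pointing down it reaches from about 0.375 to 0.975 m from the base axis. Payload 3.8 kg.
Tool frame: the origin (TCP) lies on the centre line of the jaws, within the pads' length; the fingertips stand 8 mm ahead of it and the grasp point (between the pads) lies 11 mm behind it; z points along the fingers, y is the direction in which the jaws open and shut (so a half turn about z gives the same grasp; the last joint's range is limited). The gripper opens to 85 mm and grips with 20 to 120 N. Pads are 22 mm wide; open, the fingers measure 114 mm over their backs; the gripper's body (76 mm by 85 mm) begins 54 mm behind the grasp point. The pads swing forward as they close: fully open they stand 13 mm farther back than shut.
Start: joints at [1.128, 0.264, 1.604, -0, 1.274, -0.037], TCP at [0.266, 0.62, 0.239] pointing down, gripper open.
Joint ranges: [-2.63, 2.63], [-0.94, 2.18], [0.31, 2.57], [-1.31, 4.45], [0, 2.66], [-2.55, 2.55]. Speed limits (rad/s): [2.57, 2.57, 3.14, 3.14, 3.14, 3.14].

### API

Orientations are given as a rotation vector (axis times angle).
In Python, from workcell import bot gives the robot as it stands.
- The arm moves only by the tool arm_command, never from a script. Its arguments are lists of equal length, an entry for each row: "slide": the shift along the tool's x, y, z in m, a list of three; "angular": the turn, a rotation vector about the tool's x, y, z in degrees, a list of three; "hand": the finger opening in m, from 0 to 0.0854. A call has exactly 8 rows; each row shifts and turns the pose as measured when the row begins, along the tool's axes as they then stand; what a row does not reach is not made up. A row lasts 1/10 s, in which the tool goes at most 50 mm and 8.59 degrees, less where a joint would pass 70% of its speed; a pose out of reach is approached as far as the arm can. A call is refused whole if a number of a shift passes 0.05 or a number of a turn 8.59, either way. A call with a gripper value outside its range is refused whole. The fingers move at their own pace and stop on an object; "squeeze" is the grip in N (left out, the last holds). Time passes only in rows, so rows that do not move let the fingers close, or fill a call up. It gives the time, the measured TCP pose, the force and the opening at its end, in the units of the state.
- bot.read_state(): the state, without advancing time (a new reading comes with each control period).
- bot.read_camera(name): name is "scene" or "top" or "wrist"; returns the picture (400x640x3 uint8, red, green, blue); there is no depth.
- bot.get_calibration(name): a dict with "fx", "fy", "cx", "cy" (pixels), "R" (3x3) and "t" (3): a world point X has camera coordinates R X + t. Camera axes: x right, y down, z forward; pixel columns grow to the right and rows downward; lengths in m; the calibration is good to about 2 mm. A picture is of the moment at which its call begins: read the wrist's pose just before it. get_calibration takes no time and is no camera call; for the wrist camera it gives the pose at the moment of the call.
- bot.finish_job(): hands the job in, once; it reports no verdict.
The state is a dict: "time": time; "q": joint angles; "joint_vel": joint speeds; "joint_torque": joint torques, N m; "tool_pos": TCP position; "tcp_rot": TCP orientation; "wrist_force": force on the tool from outside, world axes, zero at the start; "torque": the same for the moment, N m; "width": opening from 0.0 (shut) to 1.0 (fully open).
Only numpy, scipy, OpenCV 4.12 (cv2) and the standard library are available. Lean on these libraries where they do the work, as an engineer would, in place of code of your own. Each camera call takes 0.05 s, during which the arm holds its last target.

### The job

Make up the two kits for the woodturning class. The candle-holder kit goes in the square tray: the round blank, the steel faceplate and the brass candle cup, each standing the way up it stands now in a compartment of its own, whichever you like. The tool-handle kit goes in the long tray: the long square blank lying in the long compartment and the brass ferrule standing in the short one; the short offcut, the wax tin and the hexagonal adapter are not wanted, so leave them where they are.

Things in the scene. Friction and masses are not known exactly. Their poses are not given: they have to be found in the camera images.
- square_tray: Fixed shallow plywood tray, 204 x 204 mm outside, 18 mm high; origin at the centre of its underside, on the bench. Walls and dividers 4 mm thick, all 18 mm high; floor 4 mm thick (its upper face is at z = 4 mm in the tray's frame). A cross of dividers makes four equal compartments, 96 x 96 mm inside, centred at (+-50, +-50) mm in the tray's own x, y axes, which run along its sides. It does not move.
- long_tray: Fixed shallow plywood tray, 264 mm (its own x) by 94 mm (its own y) outside, 18 mm high; origin at the centre of its underside, on the bench. Walls and divider 4 mm thick, all 18 mm high; floor 4 mm thick. One divider makes a long compartment, 170 x 86 mm inside, centred at x = -43 mm, y = 0 (the end nearer the robot), and a short compartment, 82 x 86 mm inside, centred at x = +87 mm, y = 0 (the far end). It does not move.
- round_blank_mid (a point): Centre (20 mm above the bench) of the round blank: a plain pale wooden disc, 64 mm in diameter and 40 mm high, standing flat with a thin pencilled centre cross on top; about 0.1 kg.
- faceplate_mid (a point): Point on the axis, half-way up (16.5 mm above the bench), of the steel lathe faceplate: a flat round plate 80 mm in diameter and 7 mm thick, lying flat, with an upright round hub on top of it, 44 mm in diameter, bored through, from 7 to 33 mm above the bench. Take it by the hub. About 0.4 kg.
- candle_cup_mid (a point): Centre (12.5 mm above the bench) of the brass candle cup: a straight-sided round cup with a closed bottom, 44 mm in outer diameter, 25 mm high, walls 3 mm, standing mouth up; 0.06 kg.
- handle_blank_mid (a point): Centre (17.5 mm above the bench) of the long square blank: a pale wooden bar, 140 mm long (its own x axis), 35 x 35 mm in section, lying on the bench; about 0.12 kg.
- ferrule_mid (a point): Centre (15 mm above the bench) of the brass ferrule: a short tube open at both ends, 28 mm in outer diameter, 23 mm bore, 30 mm high, standing on end; 0.04 kg.
- offcut_mid (a point): Not wanted, to be left alone: centre (17.5 mm above the bench) of a loose short offcut of the square bar, 58 mm long (its own x axis), 35 x 35 mm in section.
- wax_tin_mid (a point): Not wanted, to be left alone: centre (10 mm above the bench) of a loose flat round aluminium wax tin, closed, 58 mm in diameter and 20 mm high.
- adapter_mid (a point): Not wanted, to be left alone: point on the axis, half-way up (17.5 mm above the bench), of a loose steel spindle adapter: a dark hexagon 40 mm across its flats (46 mm over its corners), 18 mm high, with a 25 mm threaded stub rising from its middle to 35 mm.
There are look-alikes about, which are no part of the job. Leave any blue look-alike of the part that bears ferrule_mid alone.

How it is judged:
At the end, for the whole second after the job is handed in: Round blank, faceplate and candle cup upright (0.15 rad) on the square tray's floor, each in a different compartment; long blank and ferrule on the floor of the long tray's long and short compartment (heights within 6 mm); all at rest; offcut, tin and adapter within 30 mm of their start ((x of round_blank_mid in the frame of square_tray between 0.032 and 0.068 m or x of round_blank_mid in the frame of square_tray between -0.068 and -0.032 m) and (y of round_blank_mid in the frame of square_tray between 0.032 and 0.068 m or y of round_blank_mid in the frame of square_tray between -0.068 and -0.032 m) and z of round_blank_mid in the frame of square_tray between 0.018 and 0.03 m and angle between each of round_blank_mid, faceplate_mid, candle_cup_mid, ferrule_mid's own z axis and vertical below 0.15 rad and (x of faceplate_mid in the frame of square_tray between 0.04 and 0.06 m or x of faceplate_mid in the frame of square_tray between -0.06 and -0.04 m) and (y of faceplate_mid in the frame of square_tray between 0.04 and 0.06 m or y of faceplate_mid in the frame of square_tray between -0.06 and -0.04 m) and z of faceplate_mid in the frame of square_tray between 0.0145 and 0.0265 m and (x of candle_cup_mid in the frame of square_tray between 0.022 and 0.078 m or x of candle_cup_mid in the frame of square_tray between -0.078 and -0.022 m) and (y of candle_cup_mid in the frame of square_tray between 0.022 and 0.078 m or y of candle_cup_mid in the frame of square_tray between -0.078 and -0.022 m) and z of candle_cup_mid in the frame of square_tray between 0.0105 and 0.0225 m and ((x of faceplate_mid in the frame of square_tray above 0 m and x of round_blank_mid in the frame of square_tray below 0 m) or (x of faceplate_mid in the frame of square_tray below 0 m and x of round_blank_mid in the frame of square_tray above 0 m) or (y of faceplate_mid in the frame of square_tray above 0 m and y of round_blank_mid in the frame of square_tray below 0 m) or (y of faceplate_mid in the frame of square_tray below 0 m and y of round_blank_mid in the frame of square_tray above 0 m)) and ((x of candle_cup_mid in the frame of square_tray above 0 m and x of round_blank_mid in the frame of square_tray below 0 m) or (x of candle_cup_mid in the frame of square_tray below 0 m and x of round_blank_mid in the frame of square_tray above 0 m) or (y of candle_cup_mid in the frame of square_tray above 0 m and y of round_blank_mid in the frame of square_tray below 0 m) or (y of candle_cup_mid in the frame of square_tray below 0 m and y of round_blank_mid in the frame of square_tray above 0 m)) and ((x of candle_cup_mid in the frame of square_tray above 0 m and x of faceplate_mid in the frame of square_tray below 0 m) or (x of candle_cup_mid in the frame of square_tray below 0 m and x of faceplate_mid in the frame of square_tray above 0 m) or (y of candle_cup_mid in the frame of square_tray above 0 m and y of faceplate_mid in the frame of square_tray below 0 m) or (y of candle_cup_mid in the frame of square_tray below 0 m and y of faceplate_mid in the frame of square_tray above 0 m)) and x of handle_blank_mid in the frame of long_tray between -0.061 and -0.025 m and y of handle_blank_mid in the frame of long_tray between -0.028 and 0.028 m and z of handle_blank_mid in the frame of long_tray between 0.0155 and 0.0275 m and x of ferrule_mid in the frame of long_tray between 0.057 and 0.117 m and y of ferrule_mid in the frame of long_tray between -0.031 and 0.031 m and z of ferrule_mid in the frame of long_tray between 0.013 and 0.025 m and linear speed of each of round_blank, faceplate, candle_cup, handle_blank, ferrule below 0.02 m/s and distance of each of offcut_mid, wax_tin_mid, adapter_mid from where it was at the start of the episode below 0.03 m); the robot touches nothing.
It fails at once if the short offcut was moved by more than 30 mm (distance of offcut_mid from where it was at the start of the episode above 0.03 m).
It fails at once if the wax tin was moved by more than 30 mm (distance of wax_tin_mid from where it was at the start of the episode above 0.03 m).
It fails at once if the spindle adapter was moved by more than 30 mm (distance of adapter_mid from where it was at the start of the episode above 0.03 m).
It also fails if it takes over 118 s, if anything falls off the work surface, if the arm or the gripper's body presses on something with over 40 N, if the wrist force passes 120 N, or if a joint passes its speed limit or range.

## Working session

There is one attempt and no reset: what is moved stays moved. The work goes in short steps, Python scripts to look and compute and a tool call to move; the robot and the scene stay as the last step left them, time stands still between calls to the robot, and variables do not carry over. Pictures are saved under pics/ and viewed, and the job is handed in when it is done.

Besides the shell and the picture viewer there is one more tool, called as name(argument=value, ...), one argument or row to a line, values as JSON. arm_command: Moves the arm, as the interface text tells. Its arguments: {"type":"object","properties":{"slide":{"type":"array","items":{"type":"array","items":{"type":"number"}}},"angular":{"type":"array","items":{"type":"array","items":{"type":"number"}}},"hand":{"type":"array","items":{"type":"number"}},"squeeze":{"type":"number"}},"required":["slide","angular","hand"]}

```bash
ls; mkdir -p pics
python3 - <<'E'
from workcell import bot
import cv2,numpy as np
for n in("scene","top","wrist"):
    c=bot.get_calibration(n); im=bot.read_camera(n)
    cv2.imwrite(f"pics/{n}0.png",im[:,:,::-1]); print(n,c)
print(bot.read_state())
E
```

```text
pics
scene {'fx': 483.53946101683323, 'fy': 483.53946101683323, 'cx': 312.106257021762, 'cy': 191.4030138458882, 'R': array([[ 0.41466999,  0.90995158, -0.00607678],
       [ 0.7724665 , -0.35553136, -0.5262062 ],
       [-0.48098264,  0.21350781, -0.85033529]]), 't': array([-0.23902715, -0.40340736,  1.29633143])}
top {'fx': 372.80764413599053, 'fy': 372.80764413599053, 'cx': 313.30982020425375, 'cy': 198.26516906704626, 'R': array([[ 0.04313028, -0.99906233,  0.00377447],
       [-0.97833378, -0.04300053, -0.20251905],
       [ 0.20249145,  0.00504202, -0.97927105]]), 't': array([-0.01755408,  0.55538144,  0.84141769])}
wrist {'fx': 295.14854469227436, 'fy': 295.14854469227436, 'cx': 320.61076698060964, 'cy': 192.51545995648397, 'R': array([[ 0.39499508,  0.91868163, -0.00171893],
       [ 0.88037109, -0.3779871 ,  0.28648297],
       [ 0.26253691, -0.11467266, -0.95808379]]), 't': array([-0.67428721, -0.03809637,  0.37941933])}
{'time': 0.15, 'q': array([ 1.12808594e+00,  2.64592964e-01,  1.60508477e+00, -2.44530751e-05,
        1.27371429e+00, -3.68934763e-02]), 'joint_vel': array([ 1.91871016e-05, -2.29300622e-03, -3.16683148e-03,  6.81946358e-04,
        1.32350254e-05, -4.26474685e-04]), 'joint_torque': array([ 6.03572171e-04, -5.15905881e+01, -3.67960060e+01, -2.63154789e-04,
        8.07267206e-03, -1.06693508e-05]), 'tool_pos': array([0.26623033, 0.61965983, 0.23822614]), 'tcp_rot': array([-6.32997666e-01, -3.07674639e+00,  2.75393812e-03]), 'wrist_force': array([ 0.51404412, -0.23271549, -0.71457393]), 'torque': array([0.00980523, 0.02247461, 0.03845612]), 'width': 0.9950381364301171}
```

View pics/top0.png

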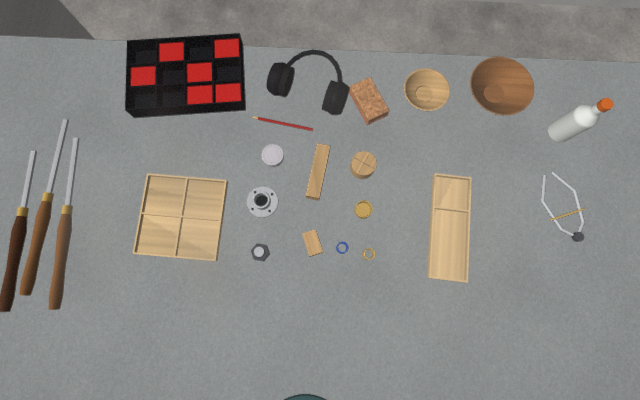

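View pics/scene0.png

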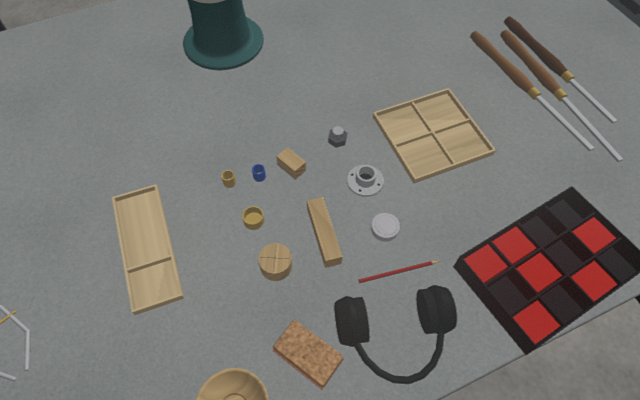

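View pics/wrist0.png

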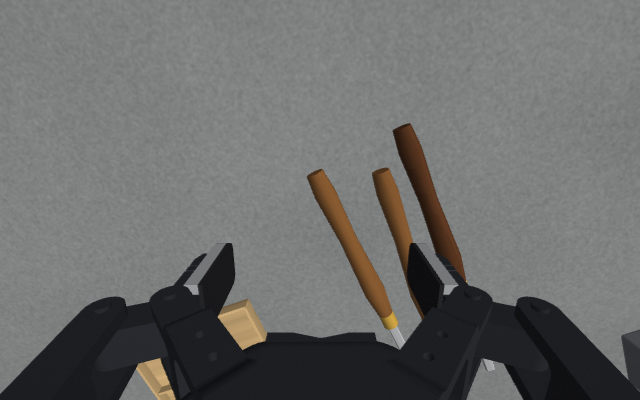

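```bash
cat > h.py <<'E'
import cv2,numpy as np
from workcell import bot
def ray(cal,uv,z):
    R=np.array(cal['R']);t=np.array(cal['t']);C=-R.T@t
    uv=np.atleast_2d(uv).astype(float)
    d=np.c_[(uv[:,0]-cal['cx'])/cal['fx'],(uv[:,1]-cal['cy'])/cal['fy'],np.ones(len(uv))]@R
    return C+d*((z-C[2])/d[:,2])[:,None]
def proj(cal,X):
    c=np.atleast_2d(X)@np.array(cal['R']).T+cal['t']
    return np.c_[c[:,0]/c[:,2]*cal['fx']+cal['cx'],c[:,1]/c[:,2]*cal['fy']+cal['cy']]
def blob(im,box,thr=12):
    """biggest blob differing from local bench colour -> filled contour"""
    x0,y0,x1,y1=box
    c=cv2.GaussianBlur(im,(3,3),0)[y0:y1,x0:x1].astype(float)
    edge=np.r_[c[0],c[-1],c[:,0],c[:,-1]]
    m=(np.abs(c-np.median(edge,0)).max(2)>thr).astype(np.uint8)
    cs,_=cv2.findContours(m,cv2.RETR_EXTERNAL,cv2.CHAIN_APPROX_NONE)
    k=max(cs,key=cv2.contourArea)+np.array([x0,y0])
    return cv2.convexHull(k)[:,0,:]
def centre(h):
    m=cv2.moments(h.reshape(-1,1,2)); return np.array([m['m10']/m['m00'],m['m01']/m['m00']])
E
python3 - <<'E'
from h import *
B={'top':dict(face=(238,180,283,224),adapter=(246,238,276,268),tin=(256,138,290,172),handle=(300,137,336,206),offcut=(296,225,328,262),round=(346,146,383,186),cup=(350,195,379,224),blue=(333,238,353,257),ferrule=(358,244,381,265),sq=(126,168,236,268),long=(420,166,480,290)),
'scene':dict(face=(340,158,390,200),adapter=(324,120,354,153),tin=(364,207,406,245),handle=(300,190,347,270),offcut=(272,143,310,180),round=(252,236,297,284),cup=(238,201,270,232),blue=(248,160,270,184),ferrule=(216,166,240,190),sq=(366,82,500,186),long=(106,178,190,318))}
Z=dict(face=.0035,adapter=.01,tin=.01,handle=.0175,offcut=.0175,round=.02,cup=.0125,blue=.015,ferrule=.015,sq=.009,long=.009)
for n in B:
    im=cv2.imread(f"pics/{n}0.png");cal=bot.get_calibration(n)
    for k,b in B[n].items():
        h=blob(im,b);c=centre(h)
        P=ray(cal,h,Z[k])[:,:2].astype(np.float32)
        r=cv2.minAreaRect(P*1000)
        print(n,k,c.round(1),ray(cal,c,Z[k])[0].round(4),'rect c',np.round(r[0],0),'size',np.round(r[1],0),'ang',round(r[2],1))
im=cv2.imread("pics/top0.png")
cv2.imwrite("pics/crop0.png",cv2.resize(im[130:280,230:390],None,fx=5,fy=4,interpolation=cv2.INTER_CUBIC)[:600,:800])
E
```

```text
top face [261.6 201.1] [0.5535 0.1384 0.0035] rect c [554. 139.] size [78. 79.] ang 2.5
top adapter [260.  251.9] [0.4247 0.1323 0.01  ] rect c [425. 132.] size [44. 50.] ang 2.5
top tin [272.3 155.1] [0.6752 0.1184 0.01  ] rect c [674. 119.] size [63. 57.] ang 3.4
top handle [317.7 171.6] [ 0.6338 -0.0013  0.0175] rect c [635.  -2.] size [ 41. 152.] ang 80.5
top offcut [312.1 242.6] [0.4526 0.0051 0.0175] rect c [453.   5.] size [64. 39.] ang 21.2
top round [362.7 164.8] [ 0.6563 -0.1156  0.02  ] rect c [ 657. -116.] size [66. 78.] ang 65.2
top cup [362.9 209. ] [ 0.5427 -0.119   0.0125] rect c [ 543. -119.] size [46. 51.] ang 46.9
top blue [341.6 247.2] [ 0.4446 -0.068   0.015 ] rect c [444. -68.] size [32. 32.] ang 1.8
top ferrule [368.2 253.8] [ 0.4315 -0.1335  0.015 ] rect c [ 432. -133.] size [30. 33.] ang 28.1
top sq [180.8 216.9] [0.503  0.3374 0.009 ] rect c [506. 338.] size [215. 211.] ang 87.8
top long [449.5 227.7] [ 0.5053 -0.3369  0.009 ] rect c [ 511. -337.] size [104. 271.] ang 85.6
scene face [364.9 180.3] [0.556  0.136  0.0035] rect c [556. 137.] size [77. 81.] ang 
[... 253 characters left out ...]
.  -2.] size [ 42. 158.] ang 80.5
scene offcut [291.  163.1] [0.4554 0.0042 0.0175] rect c [455.   4.] size [78. 52.] ang 21.1
scene round [275.  261.7] [ 0.6588 -0.1165  0.02  ] rect c [ 658. -116.] size [66. 80.] ang 68.9
scene cup [252.9 217.7] [ 0.5457 -0.1202  0.0125] rect c [ 546. -120.] size [45. 57.] ang 69.9
scene blue [258.4 172.3] [ 0.4465 -0.0694  0.015 ] rect c [446. -69.] size [31. 49.] ang 76.2
scene ferrule [228.2 178.7] [ 0.435  -0.1347  0.015 ] rect c [ 434. -135.] size [31. 48.] ang 83.4
scene sq [432.3 134.6] [0.5124 0.3333 0.009 ] rect c [506. 336.] size [218. 218.] ang 87.7
scene long [146.  249.7] [ 0.5227 -0.3397  0.009 ] rect c [ 510. -338.] size [ 99. 277.] ang 85.7
```

View pics/crop0.png

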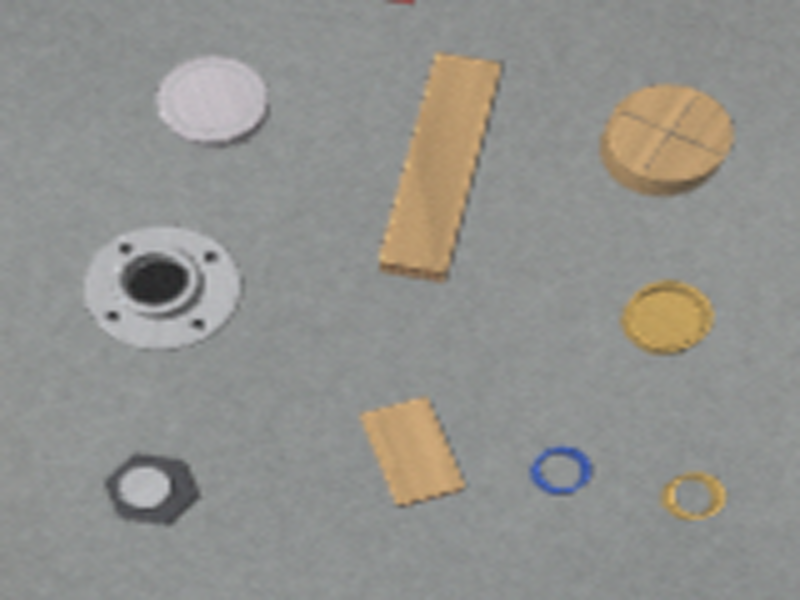

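The targets are clear in the top image: faceplate (262,201), long bar (318,171), round blank (363,165), cup (363,209) and brass ferrule (368,254). The blue ring at (342,247) is the look-alike. The brass ring at (368,254) is the ferrule, because it is brass and 28–30 mm across, and the enlarged crop confirms it. The pieces to leave are the tin (272,155), offcut (312,243) and hex adapter (260,252). First I turn the jaws so they open along world x.

arm_command(
  slide=[
    [0,0,0],
    [0,0,0],
    [0,0,0],
    [0,0,0],
    [0,0,0],
    [0,0,0],
    [0,0,0],
    [0,0,0],
  ],
  angular=[
    [0,0,8.4],
    [0,0,8.4],
    [0,0,8.4],
    [0,0,8.4],
    [0,0,8.4],
    [0,0,8.4],
    [0,0,8.4],
    [0,0,8.4],
  ],
  hand=[0.0854,0.0854,0.0854,0.0854,0.0854,0.0854,0.0854,0.0854],
  squeeze=40,
)

```text
time: 0.95
tool_pos: [0.2651, 0.6173, 0.2334]
tcp_rot: [2.26, 2.177, -0.014]
wrist_force: [-0.9, -0.1, 0.5]
width: 1.0
```

```bash
cat >> h.py <<'E'
from scipy.spatial.transform import Rotation as Ro
def go(x,y,z,jaw=None):
    """remaining move to a world TCP target, in tool axes (mm) and turn (deg) about tool axes; jaw = world angle of tool y, deg"""
    s=bot.read_state();R=Ro.from_rotvec(s['tcp_rot'])
    d=R.inv().apply(np.array([x,y,z])-s['tool_pos'])*1000
    M=R.as_matrix();a=np.degrees(np.arctan2(M[1,1],M[0,1]))
    out=''
    if jaw is not None:
        j=np.radians(jaw);T=np.array([[-np.sin(j),np.cos(j),0],[np.cos(j),np.sin(j),0],[0,0,-1]]).T
        T=np.c_[[-0.+np.sin(-0.)+0,0,0],[0,0,0],[0,0,0]] if 0 else np.column_stack([np.cross([np.cos(j),np.sin(j),0],[0,0,-1]),[np.cos(j),np.sin(j),0],[0,0,-1]])
        out=np.degrees((R.inv()*Ro.from_matrix(T)).as_rotvec()).round(2)
    print('t',round(s['time'],2),'pos',s['tool_pos'].round(4),'jaw',a.round(1),'tilt',np.degrees(np.arccos(-M[2,2])).round(2),'w',round(s['width']*85.4,1),'F',s['wrist_force'].round(1),'q6',s['q'][5].round(2))
    print('  go slide mm',d.round(1),'turn',out)
E
python3 - <<'E'
from h import *
go(.555,.137,.12,0)
E
```

```text
t 0.95 pos [0.2651 0.6173 0.2334] jaw -2.1 tilt 0.56 w 85.4 F [-0.9 -0.1  0.5] q6 1.17
  go slide mm [-468.2  308.   116.4] turn [-0.23  0.51 -2.13]
```

arm_command(
  slide=[
    [-0.039,0.026,0],
    [-0.039,0.026,0],
    [-0.039,0.026,0],
    [-0.039,0.026,0],
    [-0.039,0.026,0],
    [-0.039,0.026,0],
    [-0.039,0.026,0],
    [-0.039,0.026,0],
  ],
  angular=[
    [0,0,-2],
    [0,0,0],
    [0,0,0],
    [0,0,0],
    [0,0,0],
    [0,0,0],
    [0,0,0],
    [0,0,0],
  ],
  hand=[0.065,0.065,0.065,0.065,0.065,0.065,0.065,0.065],
)

```text
time: 1.75
tool_pos: [0.4724, 0.2974, 0.2311]
tcp_rot: [2.214, 2.226, -0.019]
wrist_force: [1.1, 0.5, -0.3]
width: 0.761
```

Run:
```python
from h import *
go(.555,.137,.12,0)
c=bot.get_calibration('wrist');im=bot.read_camera('wrist');cv2.imwrite('pics/w1.png',im[:,:,::-1])
np.save('c1.npy',c,allow_pickle=True)
```

```text
t 1.75 pos [0.4724 0.2974 0.2311] jaw 0.3 tilt 0.71 w 65.0 F [ 1.1  0.5 -0.3] q6 0.52
  go slide mm [-159.7   82.5  112.2] turn [-0.41  0.58  0.33]
```

View pics/w1.png

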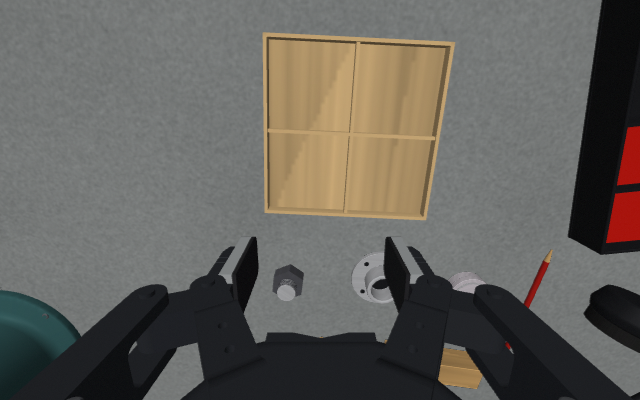

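The wrist view shows the whole square tray, with outer rim corners near (264,33), (455,42), (427,219) and (265,213), and the divider crossing near (349,134). I'll cast these onto the rim plane.

Run:
```python
from h import *
c=np.load('c1.npy',allow_pickle=True).item()
im=cv2.imread('pics/w1.png')
h=blob(im,(240,15,480,232),14)
q=cv2.approxPolyDP(h.reshape(-1,1,2),6,True)[:,0]
print(q.tolist())
P=ray(c,q,.018)[:,:2];print(P.round(4),'sides',np.linalg.norm(P-np.roll(P,-1,0),axis=1).round(4),'c',P.mean(0).round(4))
for i in range(4):
    d=np.roll(P,-1,0)[i]-P[i];print(np.degrees(np.arctan2(d[1],d[0])).round(1))
print('cross',ray(c,[349,134.5],.018).round(4))
go(.555,.137,.09,0)
```

```text
[[263, 32], [455, 42], [425, 220], [264, 212]]
[[0.4102 0.441 ]
 [0.6138 0.4323]
 [0.6044 0.2285]
 [0.4008 0.2377]] sides [0.2038 0.204  0.2038 0.2035] c [0.5073 0.3349]
-2.4
-92.6
177.4
87.4
cross [[0.5046 0.3347 0.018 ]]
t 1.8 pos [0.4763 0.2913 0.2311] jaw 0.1 tilt 0.92 w 65.0 F [ 2.5 -3.3  0.6] q6 0.51
  go slide mm [-152.3   79.   143.2] turn [-0.24  0.89  0.13]
```

arm_command(
  slide=[
    [-0.04,0.02,0.02],
    [-0.04,0.02,0.02],
    [-0.04,0.02,0.02],
    [-0.038,0.02,0.02],
    [0,0,0.025],
    [0,0,0],
    [0,0,0],
    [0,0,0],
  ],
  angular=[
    [-0.4,0.6,0.3],
    [0,0,0],
    [0,0,0],
    [0,0,0],
    [0,0,0],
    [0,0,0],
    [0,0,0],
    [0,0,0],
  ],
  hand=[0.065,0.065,0.065,0.065,0.065,0.065,0.065,0.065],
)

```text
time: 2.6
tool_pos: [0.5574, 0.1315, 0.1283]
tcp_rot: [2.227, 2.208, 0.005]
wrist_force: [0.7, 0.2, 0.6]
width: 0.762
```

Run:
```python
from h import *
go(.555,.137,.09,0)
c=bot.get_calibration('wrist');im=bot.read_camera('wrist');cv2.imwrite('pics/w2.png',im[:,:,::-1])
np.save('c2.npy',c,allow_pickle=True)
```

```text
t 2.6 pos [0.5574 0.1315 0.1283] jaw -0.5 tilt 0.37 w 65.1 F [0.7 0.2 0.6] q6 0.2
  go slide mm [ 5.6 -2.7 38.3] turn [ 0.35  0.1  -0.51]
```

View pics/w2.png

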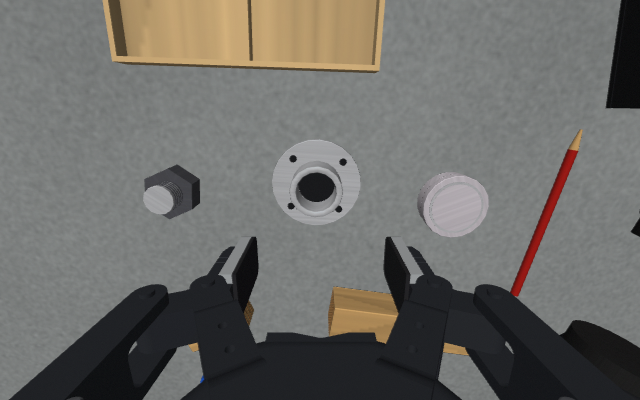

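The faceplate is at about (316,183) and its bore at (317,187). The hex adapter (172,195) and tin (453,204) are clear on either side of the jaws. I'll measure the faceplate by casting rays.

Run:
```python
from h import *
c=np.load('c2.npy',allow_pickle=True).item()
im=cv2.imread('pics/w2.png')
h=blob(im,(262,125,375,236),14)
P=ray(c,h,.0065)[:,:2].astype(np.float32)*1000
print('plate',cv2.minEnclosingCircle(P),'centroid',ray(c,centre(h),.0065).round(4))
g=cv2.cvtColor(im,cv2.COLOR_BGR2GRAY)[160:215,290:345]
cs,_=cv2.findContours((g<70).astype(np.uint8),cv2.RETR_EXTERNAL,cv2.CHAIN_APPROX_NONE)
k=max(cs,key=cv2.contourArea)+np.array([290,160]);
(e,_,_)=cv2.fitEllipse(k);print('bore',e,ray(c,e,.033).round(4))
go(.555,.137,.017,0)
```

```text
plate ((554.9852905273438, 135.95083618164062), 40.184818267822266) centroid [[0.5549 0.1375 0.0065]]
bore (315.5218505859375, 186.77105712890625) [[0.5549 0.1402 0.033 ]]
t 2.65 pos [0.5579 0.1318 0.1289] jaw -0.5 tilt 0.44 w 64.9 F [0.2 0.6 0.8] q6 0.2
  go slide mm [  5.3  -3.8 111.9] turn [ 0.43  0.08 -0.49]
```

arm_command(
  slide=[
    [0.005,-0.004,0.02],
    [0,0,0.03],
    [0,0,0.025],
    [0,0,0],
    [0,0,0],
    [0,0,0],
    [0,0,0],
    [0,0,0],
  ],
  angular=[
    [0.4,0.1,-0.5],
    [0,0,0],
    [0,0,0],
    [0,0,0],
    [0,0,0],
    [0,0,0],
    [0,0,0],
    [0,0,0],
  ],
  hand=[0.065,0.065,0.065,0.065,0.065,0.065,0.065,0.065],
)

```text
time: 3.45
tool_pos: [0.563, 0.1452, 0.0668]
tcp_rot: [2.201, 2.223, 0.033]
wrist_force: [1.0, -0.8, 0.6]
width: 0.761
```

Run:
```python
from h import *
go(.555,.1375,.017,0)
```

```text
t 3.45 pos [0.563  0.1452 0.0668] jaw 0.6 tilt 1.4 w 65.0 F [ 1.  -0.8  0.6] q6 0.2
  go slide mm [-7.9 -9.2 49.5] turn [ 1.36 -0.33  0.56]
```

arm_command(
  slide=[
    [-0.008,-0.009,0],
    [0,0,0],
    [0,0,0],
    [0,0,0],
    [0,0,0],
    [0,0,0],
    [0,0,0],
    [0,0,0],
  ],
  angular=[
    [1.3,-0.3,0.5],
    [0,0,0],
    [0,0,0],
    [0,0,0],
    [0,0,0],
    [0,0,0],
    [0,0,0],
    [0,0,0],
  ],
  hand=[0.065,0.065,0.065,0.065,0.065,0.065,0.065,0.065],
)

```text
time: 4.25
tool_pos: [0.5543, 0.1361, 0.0682]
tcp_rot: [2.222, 2.22, 0.002]
wrist_force: [-0.8, 0.1, -0.1]
width: 0.758
```

Run:
```python
from h import *
go(.555,.1375,.017,0)
```

```text
t 4.25 pos [0.5543 0.1361 0.0682] jaw -0.0 tilt 0.09 w 64.7 F [-0.8  0.1 -0.1] q6 0.2
  go slide mm [ 1.4  0.6 51.2] turn [ 0.09 -0.03 -0.04]
```

arm_command(
  slide=[
    [0.001,0,0.007],
    [0,0,0.007],
    [0,0,0.007],
    [0,0,0.007],
    [0,0,0.006],
    [0,0,0.006],
    [0,0,0.005],
    [0,0,0],
  ],
  angular=[
    [0,0,0],
    [0,0,0],
    [0,0,0],
    [0,0,0],
    [0,0,0],
    [0,0,0],
    [0,0,0],
    [0,0,0],
  ],
  hand=[0.065,0.065,0.065,0.065,0.065,0.065,0.065,0.065],
)

```text
time: 5.05
tool_pos: [0.5532, 0.1371, 0.0177]
tcp_rot: [-2.221, -2.221, 0.001]
wrist_force: [0.3, 0.5, 0.6]
width: 0.762
```

Run:
```python
from h import *
go(.555,.1375,.017,0)
```

```text
t 5.05 pos [0.5532 0.1371 0.0177] jaw -0.0 tilt 0.06 w 65.1 F [0.3 0.5 0.6] q6 0.2
  go slide mm [0.4 1.8 0.7] turn [-0.06  0.01 -0.02]
```

Very close. I'll close on the hub.

arm_command(
  slide=[
    [0,0.001,0],
    [0,0,0],
    [0,0,0],
    [0,0,0],
    [0,0,0],
    [0,0,0],
    [0,0,0],
    [0,0,0],
  ],
  angular=[
    [0,0,0],
    [0,0,0],
    [0,0,0],
    [0,0,0],
    [0,0,0],
    [0,0,0],
    [0,0,0],
    [0,0,0],
  ],
  hand=[0.04,0.035,0.035,0.035,0.035,0.035,0.035,0.035],
  squeeze=60,
)

```text
time: 5.85
tool_pos: [0.5543, 0.1371, 0.0181]
tcp_rot: [-2.221, -2.22, 0.001]
wrist_force: [-0.1, -0.3, -1.4]
width: 0.493
```

Run:
```python
from h import *
go(.555,.1375,.017,0)
go(.555,.1375,.08,0)
```

```text
t 5.85 pos [0.5543 0.1371 0.0181] jaw -0.0 tilt 0.06 w 42.1 F [-0.1 -0.3 -1.4] q6 0.2
  go slide mm [0.4 0.7 1.1] turn [-0.06 -0.   -0.02]
t 5.85 pos [0.5543 0.1371 0.0181] jaw -0.0 tilt 0.06 w 42.1 F [-0.1 -0.3 -1.4] q6 0.2
  go slide mm [  0.4   0.6 -61.9] turn [-0.06 -0.   -0.02]
```

arm_command(
  slide=[
    [0,0,-0.02],
    [0,0,-0.03],
    [0.02,0,-0.015],
    [0.035,0,0],
    [0.035,0,0],
    [0.035,0,0],
    [0.015,0,0],
    [0,0,0],
  ],
  angular=[
    [0,0,0],
    [0,0,0],
    [0,0,1],
    [0,0,1.5],
    [0,0,0],
    [0,0,0],
    [0,0,0],
    [0,0,0],
  ],
  hand=[0.035,0.035,0.035,0.035,0.035,0.035,0.035,0.035],
)

```text
time: 6.65
tool_pos: [0.5546, 0.2793, 0.0799]
tcp_rot: [-2.271, -2.163, 0.015]
wrist_force: [0.6, -0.3, -4.1]
width: 0.495
```

Run:
```python
from h import *
go(.554,.284,.022,-2.5)
im=bot.read_camera('wrist');cv2.imwrite('pics/w3.png',im[:,:,::-1])
```

```text
t 6.65 pos [0.5546 0.2793 0.0799] jaw -2.8 tilt 0.61 w 42.3 F [ 0.6 -0.3 -4.1] q6 0.47
  go slide mm [ 4.9 -0.3 57.9] turn [-0.59  0.18 -0.3 ]
```

View pics/w3.png

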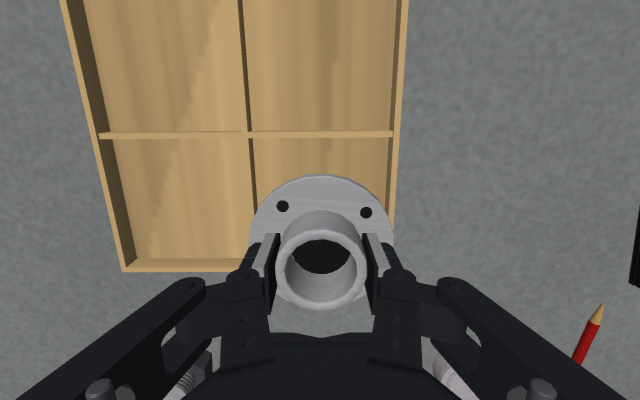

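The faceplate is held level by the hub over the near-right compartment (plate at about (320,220)).

arm_command(
  slide=[
    [0.005,0,0.005],
    [0,0,0.007],
    [0,0,0.007],
    [0,0,0.007],
    [0,0,0],
    [0,0,0],
    [0,0,0],
    [0,0,0],
  ],
  angular=[
    [-0.6,0.2,-0.3],
    [0,0,0],
    [0,0,0],
    [0,0,0],
    [0,0,0],
    [0,0,0],
    [0,0,0],
    [0,0,0],
  ],
  hand=[0.035,0.035,0.035,0.035,0.035,0.035,0.035,0.035],
)

```text
time: 7.5
tool_pos: [0.5527, 0.2772, 0.0486]
tcp_rot: [-2.274, -2.167, 0.011]
wrist_force: [0.9, -0.5, -3.7]
width: 0.497
```

Run:
```python
from h import *
go(.554,.284,.022,-2.5)
```

```text
t 7.5 pos [0.5527 0.2772 0.0486] jaw -2.8 tilt 0.39 w 42.5 F [ 0.9 -0.5 -3.7] q6 0.48
  go slide mm [ 7.   1.1 26.5] turn [-0.28  0.27 -0.26]
```

arm_command(
  slide=[
    [0.007,0.001,0],
    [0,0,0],
    [0,0,0],
    [0,0,0],
    [0,0,0],
    [0,0,0],
    [0,0,0],
    [0,0,0],
  ],
  angular=[
    [-0.3,0.3,-0.3],
    [0,0,0],
    [0,0,0],
    [0,0,0],
    [0,0,0],
    [0,0,0],
    [0,0,0],
    [0,0,0],
  ],
  hand=[0.035,0.035,0.035,0.035,0.035,0.035,0.035,0.035],
)

```text
time: 8.3
tool_pos: [0.5551, 0.2856, 0.05]
tcp_rot: [2.267, 2.174, 0.006]
wrist_force: [0.4, -1.3, -3.5]
width: 0.494
```

Run:
```python
from h import *
go(.554,.284,.022,-2.5)
```

```text
t 8.3 pos [0.5551 0.2856 0.05  ] jaw -2.4 tilt 0.22 w 42.2 F [ 0.4 -1.3 -3.5] q6 0.48
  go slide mm [-1.7 -1.1 28. ] turn [ 0.18 -0.13  0.09]
```

arm_command(
  slide=[
    [-0.002,-0.001,0.004],
    [0,0,0.005],
    [0,0,0.005],
    [0,0,0.005],
    [0,0,0.005],
    [0,0,0.003],
    [0,0,0],
    [0,0,0],
  ],
  angular=[
    [0.2,0,0],
    [0,0,0],
    [0,0,0],
    [0,0,0],
    [0,0,0],
    [0,0,0],
    [0,0,0],
    [0,0,0],
  ],
  hand=[0.035,0.035,0.035,0.035,0.035,0.035,0.035,0.035],
)

```text
time: 9.1
tool_pos: [0.5542, 0.2835, 0.0222]
tcp_rot: [-2.266, -2.173, -0.001]
wrist_force: [-0.7, 0.2, -3.1]
width: 0.495
```

Run:
```python
from h import *
go(.554,.284,.022,-2.5)
```

```text
t 9.1 pos [0.5542 0.2835 0.0222] jaw -2.4 tilt 0.13 w 42.3 F [-0.7  0.2 -3.1] q6 0.47
  go slide mm [ 0.5 -0.2  0.2] turn [-0.07 -0.11  0.08]
```

arm_command(
  slide=[
    [0,0,0],
    [0,0,0],
    [0,0,0],
    [0,0,0],
    [0,0,-0.01],
    [0,0,-0.02],
    [0,0,-0.03],
    [0,0,-0.02],
  ],
  angular=[
    [0,0,0],
    [0,0,0],
    [0,0,0],
    [0,0,0],
    [0,0,0],
    [0,0,0],
    [0,0,0],
    [0,0,0],
  ],
  hand=[0.058,0.058,0.058,0.058,0.058,0.058,0.058,0.058],
)

```text
time: 9.9
tool_pos: [0.5539, 0.2832, 0.1045]
tcp_rot: [-2.266, -2.172, 0.002]
wrist_force: [-0.6, 0.1, 0.5]
width: 0.682
```

Run:
```python
from h import *
go(.658,-.116,.14,0)
c=bot.get_calibration('top');im=bot.read_camera('top');cv2.imwrite('pics/t1.png',im[150:280,120:400,::-1])
```

```text
t 9.9 pos [0.5539 0.2832 0.1045] jaw -2.4 tilt 0.18 w 58.2 F [-0.6  0.1  0.5] q6 0.47
  go slide mm [-394.4  120.8  -36.3] turn [-0.16 -0.07 -2.41]
```

View pics/t1.png

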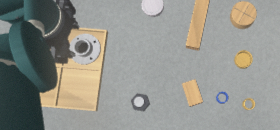

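The faceplate sits in its compartment. Next is the round blank.

arm_command(
  slide=[
    [-0.045,0.012,-0.005],
    [-0.047,0.013,-0.005],
    [-0.047,0.013,-0.005],
    [-0.047,0.013,-0.005],
    [-0.047,0.013,0],
    [-0.047,0.013,0],
    [-0.047,0.013,0],
    [-0.04,0.012,0],
  ],
  angular=[
    [0,0,-2.4],
    [0,0,0],
    [0,0,0],
    [0,0,0],
    [0,0,0],
    [0,0,0],
    [0,0,0],
    [0,0,0],
  ],
  hand=[0.0854,0.0854,0.0854,0.0854,0.0854,0.0854,0.0854,0.0854],
)

```text
time: 10.75
tool_pos: [0.6634, -0.0868, 0.1352]
tcp_rot: [2.202, 2.232, 0.027]
wrist_force: [0.5, 0.3, -0.3]
width: 0.999
```

Run:
```python
from h import *
go(.658,-.116,.10,0)
```

```text
t 10.75 pos [ 0.6634 -0.0868  0.1352] jaw 0.8 tilt 1.04 w 85.3 F [ 0.5  0.3 -0.3] q6 -0.19
  go slide mm [-29.4  -6.3  34.9] turn [ 0.94 -0.43  0.77]
```

arm_command(
  slide=[
    [-0.03,-0.006,0.005],
    [0,0,0.01],
    [0,0,0],
    [0,0,0],
    [0,0,0],
    [0,0,0],
    [0,0,0],
    [0,0,0],
  ],
  angular=[
    [0.9,-0.4,0.8],
    [0,0,0],
    [0,0,0],
    [0,0,0],
    [0,0,0],
    [0,0,0],
    [0,0,0],
    [0,0,0],
  ],
  hand=[0.0854,0.0854,0.0854,0.0854,0.0854,0.0854,0.0854,0.0854],
)

```text
time: 11.55
tool_pos: [0.6598, -0.12, 0.1214]
tcp_rot: [2.222, 2.215, 0.005]
wrist_force: [0.9, 0.5, 0.1]
width: 0.996
```

Run:
```python
from h import *
c=bot.get_calibration('wrist');im=bot.read_camera('wrist');cv2.imwrite('pics/w4.png',im[:,:,::-1])
np.save('c4.npy',c,allow_pickle=True)
go(.658,-.116,.022,0)
```

```text
t 11.6 pos [ 0.6598 -0.12    0.1214] jaw -0.2 tilt 0.28 w 85.5 F [-0.2 -0.1  0.5] q6 -0.21
  go slide mm [ 4.  -2.3 99.4] turn [ 0.28  0.02 -0.19]
```

View pics/w4.png

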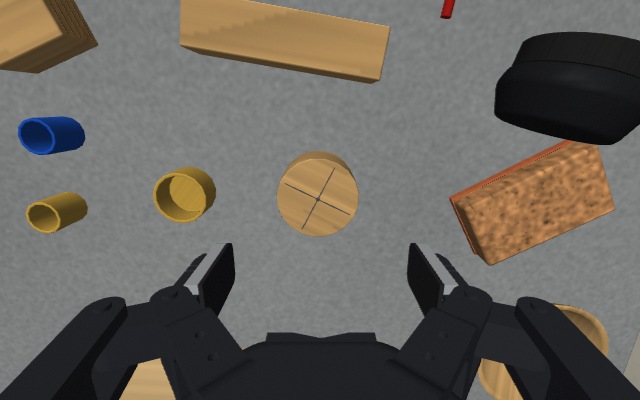

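The round blank's pencilled cross is at (318,199). The cup mouth is at (183,196), the brass ferrule mouth at (43,217), and a cork block's corner at (450,198). I'll cast all of them.

Run:
```python
from h import *
c=np.load('c4.npy',allow_pickle=True).item()
for n,u,z in (('cross',(318,199),.04),('cup',(182.5,196),.025),('ferr',(43,217),.03),('cork',(450,198),.03),('corkfront',(487,264),.03)):
    print(n,ray(c,u,z).round(4))
```

```text
cross [[ 0.6592 -0.1171  0.04  ]]
cup [[ 0.5481 -0.1188  0.025 ]]
ferr [[ 0.4343 -0.1346  0.03  ]]
cork [[ 0.7658 -0.12    0.03  ]]
corkfront [[ 0.8052 -0.1802  0.03  ]]
```

arm_command(
  slide=[
    [0.003,-0.001,0.01],
    [0,0,0.014],
    [0,0,0.014],
    [0,0,0.014],
    [0,0,0.006],
    [0,0,0],
    [0,0,0],
    [0,0,0],
  ],
  angular=[
    [0.3,0,-0.2],
    [0,0,0],
    [0,0,0],
    [0,0,0],
    [0,0,0],
    [0,0,0],
    [0,0,0],
    [0,0,0],
  ],
  hand=[0.0854,0.0854,0.0854,0.0854,0.0854,0.0854,0.0854,0.0854],
)

```text
time: 12.4
tool_pos: [0.657, -0.1161, 0.0556]
tcp_rot: [-2.218, -2.22, 0.005]
wrist_force: [0.5, -0.5, -0.3]
width: 0.999
```

Run:
```python
from h import *
go(.6585,-.117,.022,0)
```

```text
t 12.4 pos [ 0.657  -0.1161  0.0556] jaw 0.0 tilt 0.29 w 85.3 F [ 0.5 -0.5 -0.3] q6 -0.21
  go slide mm [-0.9  1.6 33.6] turn [-0.29 -0.03  0.05]
```

arm_command(
  slide=[
    [0,0.001,0.006],
    [0,0,0.007],
    [0,0,0.007],
    [0,0,0.007],
    [0,0,0.006],
    [0,0,0],
    [0,0,0],
    [0,0,0],
  ],
  angular=[
    [-0.3,0,0],
    [0,0,0],
    [0,0,0],
    [0,0,0],
    [0,0,0],
    [0,0,0],
    [0,0,0],
    [0,0,0],
  ],
  hand=[0.0854,0.0854,0.0854,0.0854,0.0854,0.0854,0.0854,0.0854],
)

```text
time: 13.2
tool_pos: [0.6593, -0.1164, 0.0211]
tcp_rot: [2.219, 2.221, 0.004]
wrist_force: [0.7, -0.2, -0.4]
width: 0.997
```

arm_command(
  slide=[
    [0,0,0],
    [0,0,0],
    [0,0,0],
    [0,0,0],
    [0,0,0],
    [0,0,0],
    [0,0,0],
    [0,0,0],
  ],
  angular=[
    [0,0,0],
    [0,0,0],
    [0,0,0],
    [0,0,0],
    [0,0,0],
    [0,0,0],
    [0,0,0],
    [0,0,0],
  ],
  hand=[0.07,0.055,0.055,0.055,0.055,0.055,0.055,0.055],
  squeeze=40,
)

```text
time: 14.0
tool_pos: [0.6597, -0.1165, 0.022]
tcp_rot: [2.218, 2.22, 0.005]
wrist_force: [-1.1, -0.3, -1.0]
width: 0.736
```

Run:
```python
from h import *
go(.454,.288,.15,-2.5)
```

```text
t 14.0 pos [ 0.6597 -0.1165  0.022 ] jaw 0.0 tilt 0.25 w 62.9 F [-1.1 -0.3 -1. ] q6 -0.21
  go slide mm [ 404.6 -204.8 -129. ] turn [0.25 0.01 2.54]
```

arm_command(
  slide=[
    [0,0,-0.02],
    [0,0,-0.035],
    [0,0,-0.035],
    [0.03,-0.015,-0.01],
    [0.038,-0.019,0],
    [0.038,-0.019,0],
    [0.038,-0.019,0],
    [0.038,-0.019,0],
  ],
  angular=[
    [0,0,0],
    [0,0,0],
    [0,0,0],
    [0,0,1],
    [0,0,1.5],
    [0,0,0],
    [0,0,0],
    [0,0,0],
  ],
  hand=[0.055,0.055,0.055,0.055,0.055,0.055,0.055,0.055],
)

```text
time: 14.8
tool_pos: [0.5747, 0.0686, 0.1258]
tcp_rot: [2.277, 2.157, 0.009]
wrist_force: [0.8, -0.4, -1.1]
width: 0.734
```

arm_command(
  slide=[
    [0.038,-0.019,0],
    [0.038,-0.019,0],
    [0.038,-0.019,0],
    [0.038,-0.019,0],
    [0.038,-0.019,0],
    [0.025,-0.012,0],
    [0.01,-0.005,0],
    [0,0,0],
  ],
  angular=[
    [0,0,0],
    [0,0,0],
    [0,0,0],
    [0,0,0],
    [0,0,0],
    [0,0,0],
    [0,0,0],
    [0,0,0],
  ],
  hand=[0.055,0.055,0.055,0.055,0.055,0.055,0.055,0.055],
)

```text
time: 15.6
tool_pos: [0.4673, 0.3124, 0.1264]
tcp_rot: [2.271, 2.163, 0.015]
wrist_force: [-0.1, -0.2, -0.4]
width: 0.736
```

Run:
```python
from h import *
c=bot.get_calibration('wrist');im=bot.read_camera('wrist');cv2.imwrite('pics/w5.png',im[:,:,::-1])
go(.454,.288,.026,-2.5)
```

```text
t 15.65 pos [0.4676 0.3116 0.1264] jaw -2.8 tilt 0.62 w 62.4 F [ 0.1  0.5 -1.9] q6 0.6
  go slide mm [-24.5 -13.5 100.2] turn [ 0.61 -0.14 -0.34]
```

View pics/w5.png

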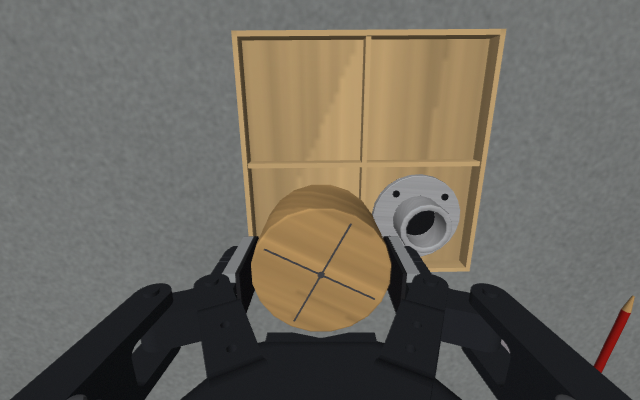

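The blank is gripped level, with its cross at (321,274). The faceplate is seated in the lower-right compartment.

arm_command(
  slide=[
    [-0.024,-0.014,0.01],
    [0,0,0.015],
    [0,0,0.015],
    [0,0,0.01],
    [0,0,0],
    [0,0,0],
    [0,0,0],
    [0,0,0],
  ],
  angular=[
    [0.6,-0.1,-0.3],
    [0,0,0],
    [0,0,0],
    [0,0,0],
    [0,0,0],
    [0,0,0],
    [0,0,0],
    [0,0,0],
  ],
  hand=[0.055,0.055,0.055,0.055,0.055,0.055,0.055,0.055],
)

```text
time: 16.45
tool_pos: [0.4571, 0.2824, 0.0751]
tcp_rot: [2.274, 2.163, 0.003]
wrist_force: [-0.5, -0.5, -1.7]
width: 0.734
```

Run:
```python
from h import *
go(.453,.288,.026,-2.5)
```

```text
t 16.45 pos [0.4571 0.2824 0.0751] jaw -2.9 tilt 0.17 w 62.7 F [-0.5 -0.5 -1.7] q6 0.56
  go slide mm [ 5.4 -4.6 49.1] turn [ 0.17  0.03 -0.37]
```

arm_command(
  slide=[
    [0.005,-0.005,0.004],
    [0,0,0.007],
    [0,0,0.007],
    [0,0,0.005],
    [0,0,0],
    [0,0,0],
    [0,0,0],
    [0,0,0],
  ],
  angular=[
    [0.2,0,-0.3],
    [0,0,0],
    [0,0,0],
    [0,0,0],
    [0,0,0],
    [0,0,0],
    [0,0,0],
    [0,0,0],
  ],
  hand=[0.055,0.055,0.055,0.055,0.055,0.055,0.055,0.055],
)

```text
time: 17.25
tool_pos: [0.4524, 0.2892, 0.0509]
tcp_rot: [2.269, 2.173, 0.001]
wrist_force: [0.2, 0.5, -1.0]
width: 0.734
```

Run:
```python
from h import *
go(.453,.288,.026,-2.5)
```

```text
t 17.25 pos [0.4524 0.2892 0.0509] jaw -2.5 tilt 0.04 w 62.6 F [ 0.2  0.5 -1. ] q6 0.57
  go slide mm [-1.2  0.6 24.9] turn [ 0.04 -0.02  0.04]
```

arm_command(
  slide=[
    [-0.001,0,0.004],
    [0,0,0.005],
    [0,0,0.005],
    [0,0,0.005],
    [0,0,0.004],
    [0,0,0],
    [0,0,0],
    [0,0,0],
  ],
  angular=[
    [0,0,0],
    [0,0,0],
    [0,0,0],
    [0,0,0],
    [0,0,0],
    [0,0,0],
    [0,0,0],
    [0,0,0],
  ],
  hand=[0.055,0.055,0.055,0.055,0.055,0.055,0.055,0.055],
)

```text
time: 18.05
tool_pos: [0.4527, 0.2882, 0.0261]
tcp_rot: [2.269, 2.173, 0.002]
wrist_force: [-0.8, 0.5, -0.9]
width: 0.735
```

Run:
```python
from h import *
go(.453,.288,.026,-2.5)
```

```text
t 18.05 pos [0.4527 0.2882 0.0261] jaw -2.5 tilt 0.07 w 62.7 F [-0.8  0.5 -0.9] q6 0.56
  go slide mm [-0.1  0.3  0.1] turn [ 0.06 -0.04  0.02]
```

arm_command(
  slide=[
    [0,0,0],
    [0,0,0],
    [0,0,0],
    [0,0,0],
    [0,0,-0.01],
    [0,0,-0.025],
    [0,0,-0.035],
    [0,0,-0.02],
  ],
  angular=[
    [0,0,0],
    [0,0,0],
    [0,0,0],
    [0,0,0],
    [0,0,0],
    [0,0,0],
    [0,0,0],
    [0,0,0],
  ],
  hand=[0.075,0.075,0.075,0.075,0.075,0.075,0.075,0.075],
)

```text
time: 18.85
tool_pos: [0.4507, 0.287, 0.118]
tcp_rot: [-2.268, -2.172, 0.007]
wrist_force: [0.3, 0.5, 0.4]
width: 0.879
```

Run:
```python
from h import *
go(.5455,-.1195,.10,0)
```

```text
t 18.85 pos [0.4507 0.287  0.118 ] jaw -2.5 tilt 0.26 w 75.1 F [0.3 0.5 0.4] q6 0.56
  go slide mm [-402.   112.4   18.5] turn [-0.22  0.14 -2.48]
```

arm_command(
  slide=[
    [-0.04,0.01,0],
    [-0.046,0.012,0],
    [-0.046,0.012,0],
    [-0.046,0.012,0],
    [-0.046,0.012,0],
    [-0.046,0.012,0],
    [-0.046,0.012,0],
    [-0.046,0.012,0],
  ],
  angular=[
    [-0.2,0.1,-2.5],
    [0,0,0],
    [0,0,0],
    [0,0,0],
    [0,0,0],
    [0,0,0],
    [0,0,0],
    [0,0,0],
  ],
  hand=[0.065,0.065,0.065,0.065,0.065,0.065,0.065,0.065],
)

```text
time: 19.65
tool_pos: [0.554, -0.0791, 0.1328]
tcp_rot: [2.197, 2.23, 0.033]
wrist_force: [0.6, 0.9, 0.5]
width: 0.762
```

Run:
```python
from h import *
go(.5455,-.1195,.10,0)
```

```text
t 19.65 pos [ 0.554  -0.0791  0.1328] jaw 0.8 tilt 1.37 w 65.1 F [0.6 0.9 0.5] q6 -0.22
  go slide mm [-40.5  -9.9  32.3] turn [ 1.31 -0.41  0.84]
```

arm_command(
  slide=[
    [-0.038,-0.009,0.01],
    [0,0,0.01],
    [0,0,0.01],
    [0,0,0],
    [0,0,0],
    [0,0,0],
    [0,0,0],
    [0,0,0],
  ],
  angular=[
    [1.3,-0.4,0.8],
    [0,0,0],
    [0,0,0],
    [0,0,0],
    [0,0,0],
    [0,0,0],
    [0,0,0],
    [0,0,0],
  ],
  hand=[0.065,0.065,0.065,0.065,0.065,0.065,0.065,0.065],
)

```text
time: 20.45
tool_pos: [0.549, -0.1211, 0.1061]
tcp_rot: [2.219, 2.215, 0.006]
wrist_force: [-0.0, -0.0, -0.2]
width: 0.762
```

Run:
```python
from h import *
c=bot.get_calibration('wrist');im=bot.read_camera('wrist');cv2.imwrite('pics/w6.png',im[:,:,::-1])
np.save('c6.npy',c,allow_pickle=True)
go(.5455,-.1195,.016,0)
```

```text
t 20.5 pos [ 0.5491 -0.1211  0.1062] jaw -0.1 tilt 0.44 w 65.0 F [-0.3  0.9  0.1] q6 -0.26
  go slide mm [ 1.8 -4.2 90.2] turn [ 0.42  0.11 -0.13]
```

View pics/w6.png

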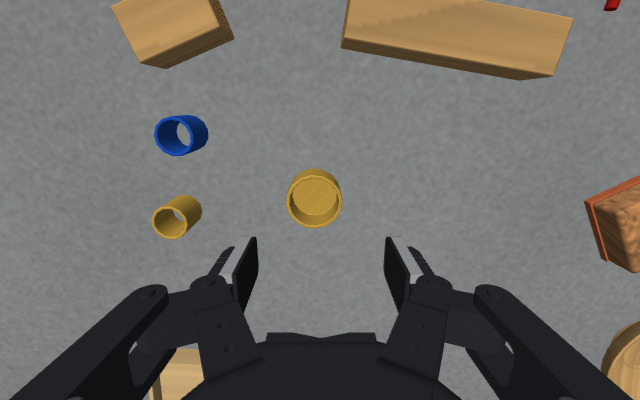

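The cup mouth is at (314,200). The brass ferrule mouth is at (171,222), and the blue look-alike is at (180,134).

Run:
```python
from h import *
c=np.load('c6.npy',allow_pickle=True).item()
print(ray(c,(314.5,200),.025),ray(c,(171,222),.03),ray(c,(175,138),.03))
go(.546,-.12,.016,0)
```

```text
[[ 0.54586483 -0.11899563  0.025     ]] [[ 0.43570332 -0.13459221  0.03      ]] [[ 0.44794518 -0.07086811  0.03      ]]
t 20.5 pos [ 0.5491 -0.1211  0.1062] jaw -0.1 tilt 0.44 w 65.0 F [-0.3  0.9  0.1] q6 -0.26
  go slide mm [ 1.3 -3.7 90.2] turn [ 0.42  0.11 -0.13]
```

arm_command(
  slide=[
    [0.001,-0.003,0.01],
    [0,0,0.014],
    [0,0,0.014],
    [0,0,0.01],
    [0,0,0],
    [0,0,0],
    [0,0,0],
    [0,0,0],
  ],
  angular=[
    [0.4,0.1,-0.1],
    [0,0,0],
    [0,0,0],
    [0,0,0],
    [0,0,0],
    [0,0,0],
    [0,0,0],
    [0,0,0],
  ],
  hand=[0.065,0.065,0.065,0.065,0.065,0.065,0.065,0.065],
)

```text
time: 21.3
tool_pos: [0.5448, -0.1195, 0.0524]
tcp_rot: [-2.219, -2.22, 0.003]
wrist_force: [0.0, -0.6, 0.7]
width: 0.763
```

Run:
```python
from h import *
go(.5458,-.1195,.016,0)
```

```text
t 21.3 pos [ 0.5448 -0.1195  0.0524] jaw 0.0 tilt 0.18 w 65.2 F [ 0.  -0.6  0.7] q6 -0.26
  go slide mm [-0.   1.1 36.4] turn [-0.18 -0.04  0.01]
```

arm_command(
  slide=[
    [0,0.001,0.006],
    [0,0,0.007],
    [0,0,0.007],
    [0,0,0.007],
    [0,0,0.005],
    [0,0,0.004],
    [0,0,0],
    [0,0,0],
  ],
  angular=[
    [-0.2,0,0],
    [0,0,0],
    [0,0,0],
    [0,0,0],
    [0,0,0],
    [0,0,0],
    [0,0,0],
    [0,0,0],
  ],
  hand=[0.065,0.065,0.065,0.065,0.065,0.065,0.065,0.065],
)

```text
time: 22.1
tool_pos: [0.5466, -0.1197, 0.0139]
tcp_rot: [2.22, 2.22, 0.003]
wrist_force: [0.1, 0.4, -0.1]
width: 0.763
```

arm_command(
  slide=[
    [0,0,0],
    [0,0,0],
    [0,0,0],
    [0,0,0],
    [0,0,0],
    [0,0,0],
    [0,0,0],
    [0,0,0],
  ],
  angular=[
    [0,0,0],
    [0,0,0],
    [0,0,0],
    [0,0,0],
    [0,0,0],
    [0,0,0],
    [0,0,0],
    [0,0,0],
  ],
  hand=[0.05,0.035,0.035,0.035,0.035,0.035,0.035,0.035],
  squeeze=30,
)

```text
time: 22.9
tool_pos: [0.5473, -0.1199, 0.0149]
tcp_rot: [2.219, 2.219, 0.004]
wrist_force: [-0.4, 0.1, -0.3]
width: 0.495
```

Run:
```python
from h import *
go(.556,.384,.12,-2.5)
```

```text
t 22.9 pos [ 0.5473 -0.1199  0.0149] jaw 0.0 tilt 0.23 w 42.3 F [-0.4  0.1 -0.3] q6 -0.26
  go slide mm [ 503.9    9.1 -105.1] turn [0.23 0.   2.5 ]
```

arm_command(
  slide=[
    [0,0,-0.02],
    [0,0,-0.035],
    [0,0,-0.035],
    [0.035,0,-0.01],
    [0.045,0.001,0],
    [0.047,0.001,0],
    [0.047,0.001,0],
    [0.047,0.001,0],
  ],
  angular=[
    [0,0,0],
    [0,0,0],
    [0,0,0],
    [0,0,1],
    [0,0,1.5],
    [0,0,0],
    [0,0,0],
    [0,0,0],
  ],
  hand=[0.035,0.035,0.035,0.035,0.035,0.035,0.035,0.035],
)

```text
time: 23.7
tool_pos: [0.5597, 0.102, 0.1198]
tcp_rot: [2.28, 2.154, 0.007]
wrist_force: [1.3, 0.5, -0.6]
width: 0.498
```

arm_command(
  slide=[
    [0.046,0.001,0],
    [0.046,0.001,0],
    [0.046,0.001,0],
    [0.046,0.001,0],
    [0.046,0.001,0],
    [0.04,0.001,0],
    [0.01,0,0],
    [0,0,0],
  ],
  angular=[
    [0,0,0],
    [0,0,0],
    [0,0,0],
    [0,0,0],
    [0,0,0],
    [0,0,0],
    [0,0,0],
    [0,0,0],
  ],
  hand=[0.035,0.035,0.035,0.035,0.035,0.035,0.035,0.035],
)

```text
time: 24.5
tool_pos: [0.5796, 0.3995, 0.1196]
tcp_rot: [2.273, 2.162, 0.011]
wrist_force: [-0.7, 0.4, -0.5]
width: 0.5
```

Run:
```python
from h import *
c=bot.get_calibration('wrist');im=bot.read_camera('wrist');cv2.imwrite('pics/w7.png',im[:,:,::-1])
go(.557,.384,.019,-2.5)
```

```text
t 24.55 pos [0.5795 0.3987 0.1195] jaw -2.9 tilt 0.47 w 42.2 F [ 0.5  0.7 -0.6] q6 0.62
  go slide mm [-16.  -22.5 100.3] turn [ 0.46 -0.1  -0.39]
```

View pics/w7.png

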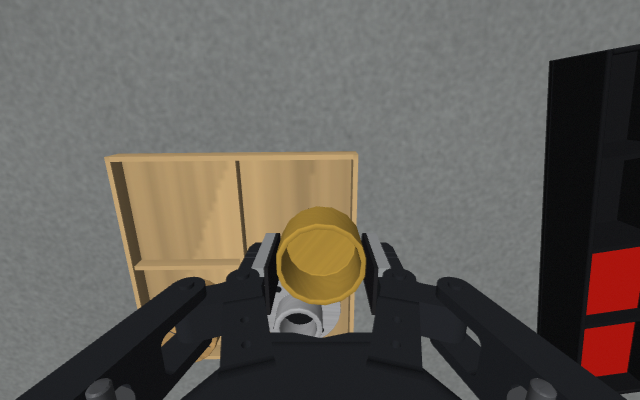

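The cup is held level at (321,255).

arm_command(
  slide=[
    [-0.016,-0.022,0.01],
    [0,0,0.015],
    [0,0,0.015],
    [0,0,0.01],
    [0,0,0],
    [0,0,0],
    [0,0,0],
    [0,0,0],
  ],
  angular=[
    [0.5,-0.1,-0.4],
    [0,0,0],
    [0,0,0],
    [0,0,0],
    [0,0,0],
    [0,0,0],
    [0,0,0],
    [0,0,0],
  ],
  hand=[0.035,0.035,0.035,0.035,0.035,0.035,0.035,0.035],
)

```text
time: 25.35
tool_pos: [0.5588, 0.3762, 0.0666]
tcp_rot: [2.276, 2.164, -0.003]
wrist_force: [0.2, -0.7, -0.6]
width: 0.494
```

Run:
```python
from h import *
go(.557,.384,.019,-2.5)
```

```text
t 25.35 pos [0.5588 0.3762 0.0666] jaw -2.9 tilt 0.14 w 42.2 F [ 0.2 -0.7 -0.6] q6 0.61
  go slide mm [ 7.8 -2.2 47.6] turn [-0.03  0.14 -0.37]
```

arm_command(
  slide=[
    [0.008,-0.002,0],
    [0,0,0.006],
    [0,0,0.007],
    [0,0,0.007],
    [0,0,0.007],
    [0,0,0.006],
    [0,0,0.005],
    [0,0,0],
  ],
  angular=[
    [0,0.1,-0.4],
    [0,0,0],
    [0,0,0],
    [0,0,0],
    [0,0,0],
    [0,0,0],
    [0,0,0],
    [0,0,0],
  ],
  hand=[0.035,0.035,0.035,0.035,0.035,0.035,0.035,0.035],
)

```text
time: 26.15
tool_pos: [0.5574, 0.3861, 0.026]
tcp_rot: [2.267, 2.175, 0.001]
wrist_force: [-0.1, -0.4, -0.5]
width: 0.496
```

Run:
```python
from h import *
go(.557,.384,.019,-2.5)
```

```text
t 26.15 pos [0.5574 0.3861 0.026 ] jaw -2.4 tilt 0.05 w 42.3 F [-0.1 -0.4 -0.5] q6 0.61
  go slide mm [-2.1 -0.4  7. ] turn [ 0.04 -0.03  0.12]
```

arm_command(
  slide=[
    [0,0,0.004],
    [0,0,0.003],
    [0,0,0],
    [0,0,0],
    [0,0,0],
    [0,0,0],
    [0,0,0],
    [0,0,0],
  ],
  angular=[
    [0,0,0],
    [0,0,0],
    [0,0,0],
    [0,0,0],
    [0,0,0],
    [0,0,0],
    [0,0,0],
    [0,0,0],
  ],
  hand=[0.035,0.035,0.035,0.035,0.035,0.035,0.058,0.058],
)

```text
time: 26.95
tool_pos: [0.5586, 0.3866, 0.0197]
tcp_rot: [2.267, 2.174, 0.005]
wrist_force: [0.4, 0.4, -0.1]
width: 0.679
```

Run:
```python
from h import *
go(.557,.384,.019,-2.5)
```

```text
t 26.95 pos [0.5586 0.3866 0.0197] jaw -2.4 tilt 0.19 w 58.0 F [ 0.4  0.4 -0.1] q6 0.61
  go slide mm [-2.6 -1.4  0.7] turn [ 0.15 -0.11  0.1 ]
```

arm_command(
  slide=[
    [0,0,-0.02],
    [0,0,-0.035],
    [0,0,-0.04],
    [-0.03,0.005,-0.02],
    [-0.045,0.008,0],
    [-0.045,0.008,0],
    [-0.045,0.008,0],
    [-0.045,0.008,0],
  ],
  angular=[
    [0,0,0],
    [0,0,0],
    [0,0,0],
    [0,0,0],
    [0,0,0],
    [0,0,0],
    [0,0,0],
    [0,0,0],
  ],
  hand=[0.058,0.058,0.058,0.058,0.058,0.058,0.058,0.058],
)

```text
time: 27.75
tool_pos: [0.5886, 0.1757, 0.1419]
tcp_rot: [2.253, 2.184, 0.015]
wrist_force: [0.7, -0.8, 0.0]
width: 0.674
```

arm_command(
  slide=[
    [-0.045,0.007,0],
    [-0.045,0.007,0],
    [-0.045,0.007,0],
    [-0.03,0.005,0],
    [0,0,0],
    [0,0,0],
    [0,0,0],
    [0,0,0],
  ],
  angular=[
    [0,0,0],
    [0,0,0],
    [0,0,0],
    [0,0,0],
    [0,0,8.5],
    [0,0,8.5],
    [0,0,8.5],
    [0,0,8.5],
  ],
  hand=[0.058,0.058,0.058,0.058,0.058,0.058,0.058,0.058],
)

```text
time: 28.55
tool_pos: [0.6115, -0.0056, 0.1451]
tcp_rot: [2.801, 1.412, 0.025]
wrist_force: [-0.1, 0.8, -0.4]
width: 0.683
```

arm_command(
  slide=[
    [0,0,0],
    [0,0,0],
    [0,0,0],
    [0,0,0],
    [0,0,0],
    [0,0,0],
    [0,0,0],
    [0,0,0],
  ],
  angular=[
    [0,0,8],
    [0,0,8],
    [0,0,8],
    [0,0,8],
    [0,0,8],
    [0,0,8],
    [0,0,8],
    [0,0,7],
  ],
  hand=[0.058,0.058,0.058,0.058,0.058,0.058,0.058,0.058],
)

```text
time: 29.35
tool_pos: [0.612, -0.0062, 0.1473]
tcp_rot: [-3.119, 0.336, -0.031]
wrist_force: [0.2, -0.1, -0.6]
width: 0.681
```

Run:
```python
from h import *
c=bot.get_calibration('wrist');im=bot.read_camera('wrist');cv2.imwrite('pics/w8.png',im[:,:,::-1])
np.save('c8.npy',c,allow_pickle=True)
im=bot.read_camera('top');cv2.imwrite('pics/t2.png',im[:,:,::-1])
go(.6365,-.002,.1,-99.5)
```

```text
t 29.45 pos [ 0.612  -0.0062  0.1473] jaw -102.0 tilt 1.17 w 57.9 F [ 0.2 -0.5  0.8] q6 1.73
  go slide mm [22.2 -8.9 47.8] turn [-0.34 -1.12 -2.48]
```

View pics/w8.png

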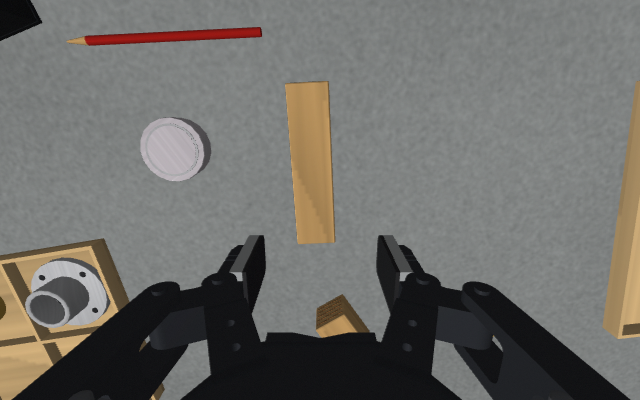

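View pics/t2.png

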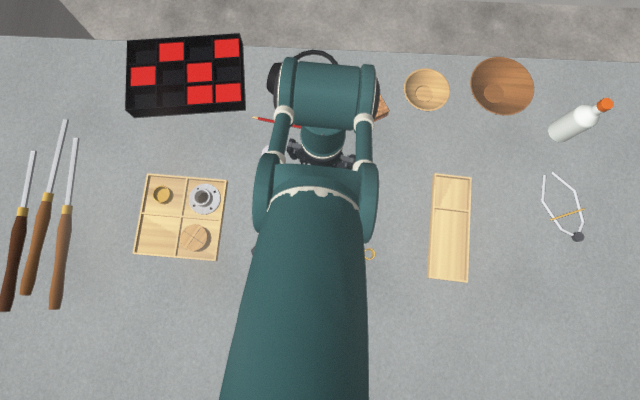

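The top view shows the cup (163,195), faceplate (205,199) and round blank (194,238) each in its own compartment. The wrist view shows the bar, with corners near (286,84), (328,82), (334,242) and (298,243).

Run:
```python
from h import *
c=np.load('c8.npy',allow_pickle=True).item()
im=cv2.imread('pics/w8.png')
h=blob(im,(272,65,350,252),14)
q=cv2.approxPolyDP(h.reshape(-1,1,2),4,True)[:,0];print(q.tolist())
for z in(.0175,.035):
    P=ray(c,q,z)[:,:2];print(P.round(4).tolist());r=cv2.minAreaRect((ray(c,h,z)[:,:2]*1000).astype(np.float32));print(z,r)
cv2.imwrite('pics/w8c.png',cv2.resize(im[65:255,270:350],None,fx=3,fy=3))
```

```text
[[327, 80], [335, 241], [298, 243], [285, 83]]
[[0.705, -0.0308], [0.5583, -0.0078], [0.5638, 0.0282], [0.7103, 0.0045]]
0.0175 ((634.0313110351562, -1.4316787719726562), (38.94987487792969, 150.95936584472656), 80.57752227783203)
[[0.7035, -0.0303], [0.5664, -0.0087], [0.5716, 0.0249], [0.7084, 0.0028]]
0.035 ((637.1527099609375, -2.7877235412597656), (36.390953063964844, 141.04164123535156), 80.5775146484375)
```

View pics/w8c.png

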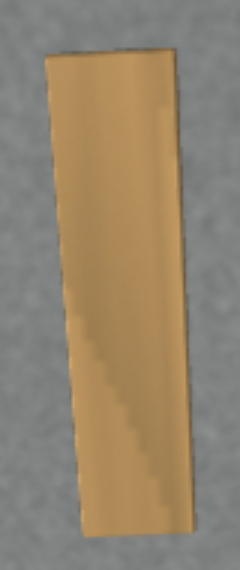

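arm_command(
  slide=[
    [0.022,-0.008,0.01],
    [0,0,0.02],
    [0,0,0.02],
    [0,0,0.02],
    [0,0,0.01],
    [0,0,0],
    [0,0,0],
    [0,0,0],
  ],
  angular=[
    [-0.3,-1.1,-2.5],
    [0,0,0],
    [0,0,0],
    [0,0,0],
    [0,0,0],
    [0,0,0],
    [0,0,0],
    [0,0,0],
  ],
  hand=[0.06,0.06,0.06,0.06,0.06,0.06,0.06,0.06],
)

```text
time: 30.25
tool_pos: [0.6387, -0.0028, 0.0689]
tcp_rot: [-3.133, 0.223, -0.009]
wrist_force: [0.5, 0.3, 0.0]
width: 0.699
```

Run:
```python
from h import *
go(.637,-.0025,.02,-99.5)
```

```text
t 30.25 pos [ 0.6387 -0.0028  0.0689] jaw -98.1 tilt 0.34 w 59.7 F [0.5 0.3 0. ] q6 1.67
  go slide mm [-2.  -0.  48.9] turn [-0.07 -0.33  1.35]
```

arm_command(
  slide=[
    [-0.002,0,0.007],
    [0,0,0.007],
    [0,0,0.007],
    [0,0,0.007],
    [0,0,0.007],
    [0,0,0.007],
    [0,0,0.006],
    [0,0,0],
  ],
  angular=[
    [0,-0.3,1.3],
    [0,0,0],
    [0,0,0],
    [0,0,0],
    [0,0,0],
    [0,0,0],
    [0,0,0],
    [0,0,0],
  ],
  hand=[0.06,0.06,0.06,0.06,0.06,0.06,0.06,0.06],
)

```text
time: 31.05
tool_pos: [0.6382, -0.0026, 0.019]
tcp_rot: [-3.129, 0.26, -0.006]
wrist_force: [-0.4, 0.3, -0.5]
width: 0.7
```

Run:
```python
from h import *
go(.637,-.0025,.02,-99.5)
```

```text
t 31.05 pos [ 0.6382 -0.0026  0.019 ] jaw -99.5 tilt 0.23 w 59.8 F [-0.4  0.3 -0.5] q6 1.69
  go slide mm [-1.2  0.1 -1. ] turn [-0.09 -0.21 -0.02]
```

arm_command(
  slide=[
    [0,0,0],
    [0,0,0],
    [0,0,0],
    [0,0,0],
    [0,0,0],
    [0,0,-0.02],
    [0,0,-0.035],
    [0,0,-0.035],
  ],
  angular=[
    [0,0,0],
    [0,0,0],
    [0,0,0],
    [0,0,0],
    [0,0,0],
    [0,0,0],
    [0,0,0],
    [0,0,0],
  ],
  hand=[0.04,0.025,0.025,0.025,0.025,0.025,0.025,0.025],
  squeeze=50,
)

```text
time: 31.85
tool_pos: [0.6322, -0.0024, 0.1041]
tcp_rot: [-3.13, 0.261, 0.017]
wrist_force: [0.7, 0.5, -1.1]
width: 0.401
```

Run:
```python
from h import *
go(.4676,-.3342,.18,-94.4)
```

```text
t 31.85 pos [ 0.6322 -0.0024  0.1041] jaw -99.5 tilt 0.62 w 34.3 F [ 0.7  0.5 -1.1] q6 1.69
  go slide mm [-108.3  354.4  -74.7] turn [-0.02  0.62 -5.12]
```

arm_command(
  slide=[
    [-0.012,0.035,-0.01],
    [-0.014,0.044,-0.01],
    [-0.014,0.044,-0.01],
    [-0.014,0.044,-0.01],
    [-0.014,0.044,-0.01],
    [-0.014,0.044,-0.01],
    [-0.014,0.044,0],
    [-0.008,0.03,0],
  ],
  angular=[
    [0,0.6,-1],
    [0,0,-2],
    [0,0,-2],
    [0,0,0],
    [0,0,0],
    [0,0,0],
    [0,0,0],
    [0,0,0],
  ],
  hand=[0.025,0.025,0.025,0.025,0.025,0.025,0.025,0.025],
)

```text
time: 32.65
tool_pos: [0.4985, -0.3266, 0.175]
tcp_rot: [3.137, -0.102, 0.028]
wrist_force: [-0.1, 0.9, -2.1]
width: 0.396
```

Run:
```python
from h import *
c=bot.get_calibration('wrist');im=bot.read_camera('wrist');cv2.imwrite('pics/w9.png',im[:,:,::-1])
np.save('c9.npy',c,allow_pickle=True)
go(.4676,-.3342,.18,-94.4)
```

```text
t 32.7 pos [ 0.4977 -0.3307  0.1754] jaw -93.8 tilt 1.12 w 34.0 F [ 0.2 -3.8 -1. ] q6 1.0
  go slide mm [-29.7   5.5  -5.1] turn [ 0.37 -1.05  0.59]
```

View pics/w9.png

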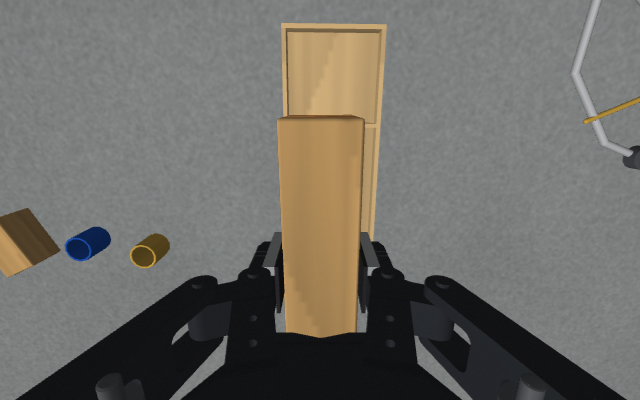

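The far rim corners of the long tray are at (281,23) and (387,25). The bar is held straight along the tray. Checking the tray pose with rays.

Run:
```python
from h import *
c=np.load('c9.npy',allow_pickle=True).item()
P=ray(c,[(281,23),(387,25),(378,124)],.018);print(P.round(4),np.linalg.norm(P[0]-P[1]),np.degrees(np.arctan2(*(P[0]-P[1])[[1,0]])))
# top view: corners of rim
im=cv2.imread('pics/top0.png');ct=bot.get_calibration('top')
h=blob(im,(420,166,480,290));q=cv2.approxPolyDP(h.reshape(-1,1,2),5,True)[:,0];P=ray(ct,q,.018)
print(q.tolist(),P.round(4).tolist())
im=cv2.imread('pics/scene0.png');ct=bot.get_calibration('scene')
h=blob(im,(106,178,190,318));q=cv2.approxPolyDP(h.reshape(-1,1,2),5,True)[:,0];P=ray(ct,q,.018)
print(q.tolist(),P.round(4).tolist())
```

```text
[[ 0.6466 -0.3013  0.018 ]
 [ 0.6389 -0.3954  0.018 ]
 [ 0.5533 -0.3862  0.018 ]] 0.09444444739071646 85.31782406194866
[[435, 172], [471, 177], [467, 282], [427, 277]] [[0.6458, -0.301, 0.018], [0.6366, -0.3925, 0.018], [0.3742, -0.3718, 0.018], [0.3818, -0.2757, 0.018]]
[[156, 184], [183, 298], [135, 315], [111, 198]] [[0.385, -0.2802, 0.018], [0.654, -0.3, 0.018], [0.6485, -0.3893, 0.018], [0.3796, -0.3756, 0.018]]
```

arm_command(
  slide=[
    [-0.029,0.004,0.01],
    [0,0,0.025],
    [0,0,0.03],
    [0,0,0.03],
    [0,0,0.015],
    [0,0,0],
    [0,0,0],
    [0,0,0],
  ],
  angular=[
    [0.4,-1,0.6],
    [0,0,0],
    [0,0,0],
    [0,0,0],
    [0,0,0],
    [0,0,0],
    [0,0,0],
    [0,0,0],
  ],
  hand=[0.025,0.025,0.025,0.025,0.025,0.025,0.025,0.025],
)

```text
time: 33.5
tool_pos: [0.4679, -0.337, 0.0648]
tcp_rot: [3.136, -0.132, 0.009]
wrist_force: [0.0, -0.4, -1.6]
width: 0.4
```

Run:
```python
from h import *
go(.469,-.3345,.023,-94.5)
```

```text
t 33.5 pos [ 0.4679 -0.337   0.0648] jaw -94.8 tilt 0.35 w 34.1 F [ 0.  -0.4 -1.6] q6 0.99
  go slide mm [ 0.7 -2.7 41.8] turn [ 0.15 -0.32 -0.33]
```

arm_command(
  slide=[
    [0,-0.002,0.004],
    [0,0,0.007],
    [0,0,0.007],
    [0,0,0.007],
    [0,0,0.006],
    [0,0,0.005],
    [0,0,0.003],
    [0,0,0],
  ],
  angular=[
    [0.1,-0.3,-0.3],
    [0,0,0],
    [0,0,0],
    [0,0,0],
    [0,0,0],
    [0,0,0],
    [0,0,0],
    [0,0,0],
  ],
  hand=[0.025,0.025,0.025,0.025,0.025,0.025,0.025,0.025],
)

```text
time: 34.3
tool_pos: [0.4705, -0.3363, 0.0257]
tcp_rot: [3.135, -0.123, 0.007]
wrist_force: [0.3, 0.1, -0.9]
width: 0.401
```

Run:
```python
from h import *
go(.469,-.3345,.023,-94.5)
```

```text
t 34.3 pos [ 0.4705 -0.3363  0.0257] jaw -94.5 tilt 0.36 w 34.2 F [ 0.3  0.1 -0.9] q6 0.99
  go slide mm [-1.6 -1.7  2.7] turn [ 0.23 -0.28  0.02]
```

arm_command(
  slide=[
    [-0.001,-0.001,0.002],
    [0,0,0],
    [0,0,0],
    [0,0,0],
    [0,0,0],
    [0,0,0],
    [0,0,0],
    [0,0,0],
  ],
  angular=[
    [0.2,-0.3,0],
    [0,0,0],
    [0,0,0],
    [0,0,0],
    [0,0,0],
    [0,0,0],
    [0,0,0],
    [0,0,0],
  ],
  hand=[0.025,0.025,0.025,0.025,0.048,0.048,0.048,0.048],
)

```text
time: 35.1
tool_pos: [0.4707, -0.3362, 0.0252]
tcp_rot: [3.137, -0.123, 0.003]
wrist_force: [0.3, 0.0, -0.1]
width: 0.563
```

arm_command(
  slide=[
    [0,0,0],
    [0,0,-0.01],
    [0,0,-0.03],
    [0,0,-0.035],
    [0,0,-0.03],
    [0,-0.01,0],
    [0,-0.01,0],
    [0,-0.01,0],
  ],
  angular=[
    [0,0,0],
    [0,0,0],
    [0,0,0],
    [0,0,0],
    [0,0,0],
    [0,0,-5],
    [0,0,-8.5],
    [0,0,-8.5],
  ],
  hand=[0.048,0.048,0.048,0.048,0.048,0.048,0.048,0.048],
)

```text
time: 35.9
tool_pos: [0.4706, -0.3071, 0.1395]
tcp_rot: [3.098, 0.491, 0.006]
wrist_force: [-0.2, 0.1, -0.4]
width: 0.563
```

Run:
```python
from h import *
go(.435,-.134,.1,-10)
im=bot.read_camera('wrist');cv2.imwrite('pics/w10.png',im[:,:,::-1])
```

```text
t 35.9 pos [ 0.4706 -0.3071  0.1395] jaw -72.0 tilt 0.38 w 48.1 F [-0.2  0.1 -0.4] q6 0.64
  go slide mm [  19.5 -175.8   38.6] turn [ 4.0e-01  2.0e-02 -6.2e+01]
```

View pics/w10.png

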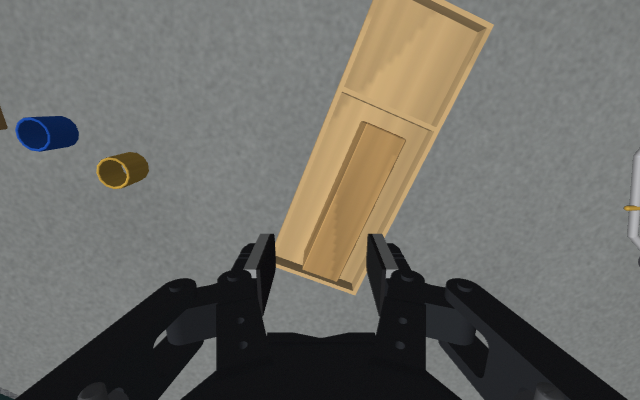

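The bar lies flat in the long compartment (top face at about (355,200)). Next is the brass ferrule at (122,170) in this picture. The blue one is at (45,133).

arm_command(
  slide=[
    [0.004,-0.04,0],
    [0.005,-0.045,0],
    [0.005,-0.045,0],
    [0.005,-0.04,0],
    [0,0,0],
    [0,0,0],
    [0,0,0],
    [0,0,0],
  ],
  angular=[
    [0,0,0],
    [0,0,0],
    [0,0,0],
    [0,0,0],
    [0,0,-8],
    [0,0,-8],
    [0,0,-8],
    [0,0,-8],
  ],
  hand=[0.05,0.05,0.05,0.05,0.05,0.05,0.05,0.05],
)

```text
time: 36.75
tool_pos: [0.4347, -0.1331, 0.1429]
tcp_rot: [2.836, 1.329, 0.01]
wrist_force: [0.2, 0.1, -0.7]
width: 0.585
```

arm_command(
  slide=[
    [0,0,0.005],
    [0,0,0.005],
    [0,0,0.005],
    [0,0,0.005],
    [0,0,0.005],
    [0,0,0],
    [0,0,0],
    [0,0,0],
  ],
  angular=[
    [0,0,-8],
    [0,0,-8],
    [0,0,-8],
    [0,0,-6],
    [0,0,0],
    [0,0,0],
    [0,0,0],
    [0,0,0],
  ],
  hand=[0.05,0.05,0.05,0.05,0.05,0.05,0.05,0.05],
)

```text
time: 37.55
tool_pos: [0.4361, -0.1344, 0.1207]
tcp_rot: [2.39, 2.016, 0.008]
wrist_force: [-0.2, 0.3, 0.5]
width: 0.586
```

Run:
```python
from h import *
c=bot.get_calibration('wrist');im=bot.read_camera('wrist');cv2.imwrite('pics/w11.png',im[:,:,::-1])
np.save('c11.npy',c,allow_pickle=True)
go(.435,-.134,.08,-10)
```

```text
t 37.6 pos [ 0.4363 -0.1344  0.1207] jaw -9.7 tilt 0.95 w 50.0 F [ 0.6  0.6 -0.2] q6 -0.18
  go slide mm [ 0.4 -1.9 40.7] turn [0.88 0.34 0.31]
```

View pics/w11.png

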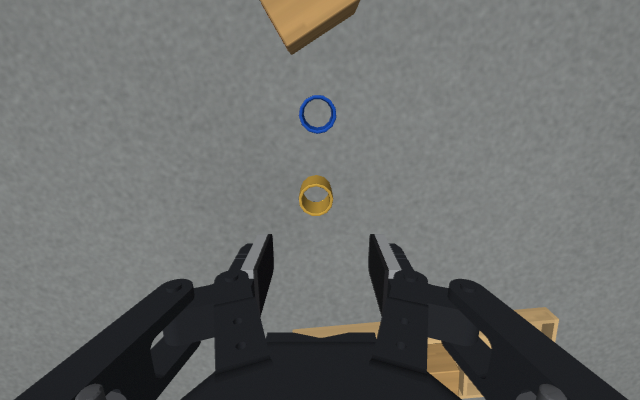

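The brass ferrule mouth is at (316,199), in line with the jaws. The blue look-alike at (318,114) is well clear of them.

Run:
```python
from h import *
c=np.load('c11.npy',allow_pickle=True).item()
p=ray(c,(315.5,199),.03)[0];print(p, ray(c,(318,114),.03))
im=cv2.imread('pics/w11.png');cv2.imwrite('pics/w11c.png',cv2.resize(im[90:230,270:370],None,fx=4,fy=4))
go(p[0],p[1],.016,-10)
```

```text
[ 0.43435241 -0.1344494   0.03      ] [[ 0.44765695 -0.06970499  0.03      ]]
t 37.6 pos [ 0.4363 -0.1344  0.1207] jaw -9.7 tilt 0.95 w 50.0 F [ 0.6  0.6 -0.2] q6 -0.18
  go slide mm [  0.3  -3.5 104.7] turn [0.88 0.34 0.31]
```

View pics/w11c.png

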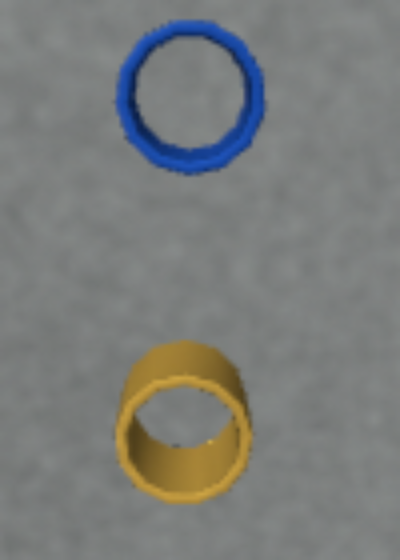

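The crop shows the brass open tube below and the blue look-alike above. I'll descend on the brass one.

arm_command(
  slide=[
    [0,-0.001,0.01],
    [0,0,0.014],
    [0,0,0.014],
    [0,0,0.014],
    [0,0,0.008],
    [0,0,0],
    [0,0,0],
    [0,0,0],
  ],
  angular=[
    [0.9,0.3,0.3],
    [0,0,0],
    [0,0,0],
    [0,0,0],
    [0,0,0],
    [0,0,0],
    [0,0,0],
    [0,0,0],
  ],
  hand=[0.05,0.05,0.05,0.05,0.05,0.05,0.05,0.05],
)

```text
time: 38.4
tool_pos: [0.4364, -0.1348, 0.0577]
tcp_rot: [-2.41, -2.012, 0.002]
wrist_force: [-0.0, -0.5, 1.1]
width: 0.584
```

Run:
```python
from h import *
go(.4345,-.1345,.016,-10)
```

```text
t 38.4 pos [ 0.4364 -0.1348  0.0577] jaw -10.3 tilt 0.12 w 49.9 F [-0.  -0.5  1.1] q6 -0.17
  go slide mm [-0.  -1.8 41.7] turn [-0.12 -0.01 -0.3 ]
```

arm_command(
  slide=[
    [0,-0.002,0.006],
    [0,0,0.006],
    [0,0,0.006],
    [0,0,0.007],
    [0,0,0.007],
    [0,0,0.006],
    [0,0,0.003],
    [0,0,0],
  ],
  angular=[
    [-0.1,0,-0.3],
    [0,0,0],
    [0,0,0],
    [0,0,0],
    [0,0,0],
    [0,0,0],
    [0,0,0],
    [0,0,0],
  ],
  hand=[0.05,0.05,0.05,0.05,0.05,0.05,0.05,0.05],
)

```text
time: 39.2
tool_pos: [0.4352, -0.1348, 0.0143]
tcp_rot: [2.405, 2.019, 0.002]
wrist_force: [0.3, 0.4, 0.3]
width: 0.59
```

arm_command(
  slide=[
    [0,0,0],
    [0,0,0],
    [0,0,0],
    [0,0,0],
    [0,0,0],
    [0,0,0],
    [0,0,0],
    [0,0,0],
  ],
  angular=[
    [0,0,0],
    [0,0,0],
    [0,0,0],
    [0,0,0],
    [0,0,0],
    [0,0,0],
    [0,0,0],
    [0,0,0],
  ],
  hand=[0.035,0.02,0.02,0.02,0.02,0.02,0.02,0.02],
  squeeze=25,
)

```text
time: 40.0
tool_pos: [0.436, -0.1351, 0.0152]
tcp_rot: [2.404, 2.018, 0.003]
wrist_force: [0.7, 0.3, -0.3]
width: 0.321
```

Run:
```python
from h import *
go(.597,-.345,.12,-4.5)
```

```text
t 40.0 pos [ 0.436  -0.1351  0.0152] jaw -10.0 tilt 0.23 w 27.4 F [ 0.7  0.3 -0.3] q6 -0.18
  go slide mm [-178.9  195.3 -104. ] turn [ 0.22  0.04 -5.48]
```

arm_command(
  slide=[
    [0,0,-0.02],
    [0,0,-0.035],
    [0,0,-0.035],
    [-0.028,0.03,-0.01],
    [-0.032,0.033,0],
    [-0.032,0.033,0],
    [-0.032,0.033,0],
    [-0.032,0.033,0],
  ],
  angular=[
    [0,0,0],
    [0,0,0],
    [0,0,0],
    [0,0,0],
    [0,0,-2],
    [0,0,-2],
    [0,0,0],
    [0,0,0],
  ],
  hand=[0.02,0.02,0.02,0.02,0.02,0.02,0.02,0.02],
)

```text
time: 40.8
tool_pos: [0.5742, -0.3122, 0.1183]
tcp_rot: [-2.326, -2.111, -0.001]
wrist_force: [0.4, -0.6, -0.5]
width: 0.32
```

Run:
```python
from h import *
go(.597,-.345,.12,-4.5)
```

```text
t 40.8 pos [ 0.5742 -0.3122  0.1183] jaw -5.5 tilt 0.05 w 27.3 F [ 0.4 -0.6 -0.5] q6 -0.44
  go slide mm [-30.4  25.8  -1.8] turn [-0.01 -0.05 -1.04]
```

arm_command(
  slide=[
    [-0.025,0.022,0],
    [0,0,0.01],
    [0,0,0.02],
    [0,0,0.02],
    [0,0,0],
    [0,0,0],
    [0,0,0],
    [0,0,0],
  ],
  angular=[
    [0,0,-1],
    [0,0,0],
    [0,0,0],
    [0,0,0],
    [0,0,0],
    [0,0,0],
    [0,0,0],
    [0,0,0],
  ],
  hand=[0.02,0.02,0.02,0.02,0.02,0.02,0.02,0.02],
)

```text
time: 41.6
tool_pos: [0.597, -0.3444, 0.0661]
tcp_rot: [2.31, 2.128, 0.001]
wrist_force: [0.3, 0.2, 0.4]
width: 0.324
```

Run:
```python
from h import *
im=bot.read_camera('wrist');cv2.imwrite('pics/w12.png',im[:,:,::-1])
go(.597,-.345,.0195,-4.5)
```

```text
t 41.65 pos [ 0.5972 -0.3445  0.0663] jaw -4.7 tilt 0.11 w 27.8 F [ 0.1  0.2 -0.3] q6 -0.48
  go slide mm [-0.5 -0.2 46.8] turn [ 0.11  0.01 -0.21]
```

View pics/w12.png

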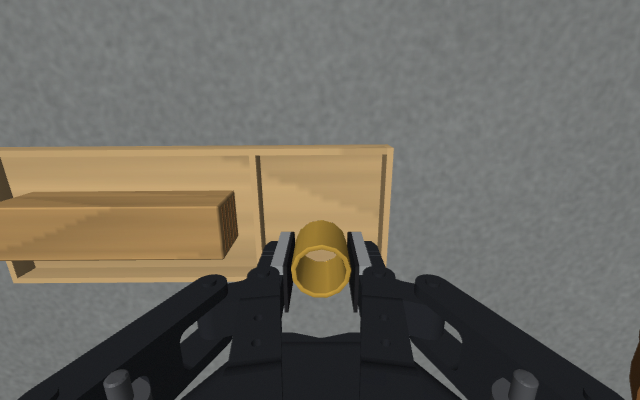

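The ferrule is held upright at (321,262) over the short compartment, and the bar lies flat in the long one.

arm_command(
  slide=[
    [0,0,0.006],
    [0,0,0.007],
    [0,0,0.007],
    [0,0,0.007],
    [0,0,0.007],
    [0,0,0.006],
    [0,0,0.004],
    [0,0,0],
  ],
  angular=[
    [0.1,0,-0.2],
    [0,0,0],
    [0,0,0],
    [0,0,0],
    [0,0,0],
    [0,0,0],
    [0,0,0],
    [0,0,0],
  ],
  hand=[0.02,0.02,0.02,0.02,0.02,0.02,0.02,0.02],
)

```text
time: 42.45
tool_pos: [0.5978, -0.3446, 0.0197]
tcp_rot: [2.305, 2.132, 0.0]
wrist_force: [0.1, 0.1, 0.2]
width: 0.322
```

Run:
```python
from h import *
go(.597,-.345,.0195,-4.5)
```

```text
t 42.45 pos [ 0.5978 -0.3446  0.0197] jaw -4.5 tilt 0.11 w 27.5 F [0.1 0.1 0.2] q6 -0.48
  go slide mm [-0.4 -0.7  0.2] turn [0.09 0.06 0.02]
```

Releasing, then straight up and back in for a clear view.

arm_command(
  slide=[
    [0,0,0],
    [0,0,0],
    [0,0,0],
    [0,0,0],
    [0,0,-0.01],
    [0,0,-0.03],
    [0,0,-0.04],
    [0,0,-0.04],
  ],
  angular=[
    [0,0,0],
    [0,0,0],
    [0,0,0],
    [0,0,0],
    [0,0,0],
    [0,0,0],
    [0,0,0],
    [0,0,0],
  ],
  hand=[0.042,0.042,0.042,0.042,0.042,0.042,0.042,0.042],
)

```text
time: 43.25
tool_pos: [0.5936, -0.342, 0.1376]
tcp_rot: [-2.299, -2.126, 0.005]
wrist_force: [0.1, 0.3, 1.3]
width: 0.494
```

arm_command(
  slide=[
    [0,0,-0.03],
    [-0.04,-0.02,0],
    [-0.04,-0.02,0],
    [-0.04,-0.02,0],
    [-0.04,-0.02,0],
    [-0.02,-0.01,0],
    [0,0,0],
    [0,0,0],
  ],
  angular=[
    [0,0,0],
    [0,0,0],
    [0,0,0],
    [0,0,0],
    [0,0,0],
    [0,0,0],
    [0,0,0],
    [0,0,0],
  ],
  hand=[0.042,0.042,0.042,0.042,0.042,0.042,0.042,0.042],
)

```text
time: 44.05
tool_pos: [0.4945, -0.5245, 0.1922]
tcp_rot: [2.288, 2.124, 0.003]
wrist_force: [0.1, 1.0, 0.1]
width: 0.492
```

Run:
```python
from h import *
for n in('top','scene'):
    cv2.imwrite(f'pics/{n}9.png',bot.read_camera(n)[:,:,::-1])
go(.5,-.5,.2)
```

```text
t 44.15 pos [ 0.4951 -0.5236  0.192 ] jaw -4.2 tilt 1.13 w 42.2 F [ 0.3 -0.1 -0.3] q6 -0.78
  go slide mm [23.8  3.3 -8.2] turn
```

View pics/top9.png

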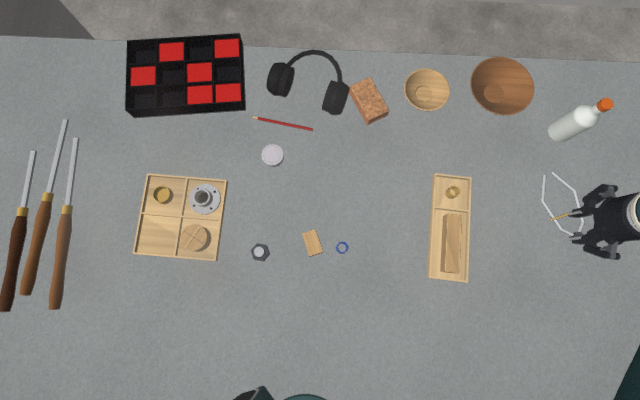

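View pics/scene9.png

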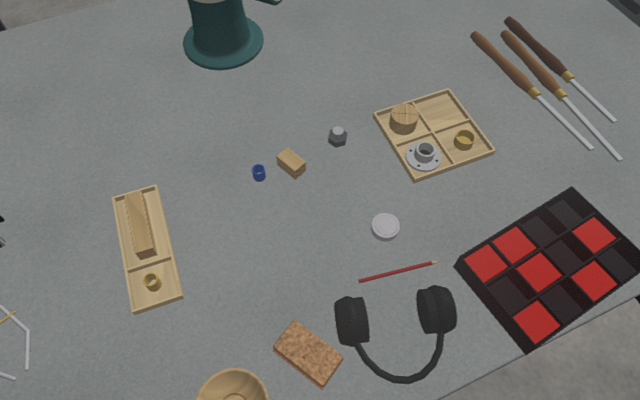

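Both views show everything in place, and the tin, offcut, adapter and blue ring have not moved. A last numeric check of the tight tolerances:

Run:
```python
from h import *
im=cv2.imread('pics/top9.png');im2=cv2.imread('pics/scene9.png');ct=bot.get_calibration('top');cs=bot.get_calibration('scene')
cv2.imwrite('pics/fin.png',np.hstack([cv2.resize(im[165:270,125:235],(400,400),interpolation=2),cv2.resize(im[165:290,415:485],(300,500),interpolation=2)[:400]]))
cv2.imwrite('pics/fin2.png',np.hstack([cv2.resize(im2[80:190,365:500],(400,330),interpolation=2),cv2.resize(im2[180:320,105:190],(260,420),interpolation=2)[:330]]))
def fr(p,c,a):
    a=np.radians(a);d=np.array(p[:2])-c;return np.round([d@[np.cos(a),np.sin(a)]*1000,d@[-np.sin(a),np.cos(a)]*1000],1)
S=((.506,.336),-2.5);L=((.511,-.338),-4.5)
for n,cal,u,z,T in [('face top',ct,(203,197.5),.037,S),('face sc',cs,(426,149),.037,S),('blank top',ct,(195.5,236),.044,S),('blank sc',cs,(404.5,113),.044,S),('cup top',ct,(163,194.5),.029,S),('cup sc',cs,(465,138),.029,S),('ferr top',ct,(453,190),.034,L),('ferr sc',cs,(152.5,279),.034,L)]:
    print(n,fr(ray(cal,u,z)[0],*T))
A=cv2.imread('pics/top0.png')
d=cv2.GaussianBlur(cv2.absdiff(A,im),(3,3),0).max(2)
for nm,b in dict(offcut=(296,225,328,262),tin=(256,138,290,172),adapter=(246,238,276,268),blue=(333,238,353,257)).items():
    print(nm,'max change',d[b[1]:b[3],b[0]:b[2]].max(), centre(blob(im,b)))
```

```text
face top [ 46.2 -55.9]
face sc [ 53.7 -51.2]
blank top [-49.9 -54. ]
blank sc [-50.5 -50.4]
cup top [46.5 46.7]
cup sc [55.1 48.8]
ferr top [85.4  5.3]
ferr sc [90.3  5.4]
offcut max change 4 [312.07474227 242.56056701]
tin max change 4 [272.30762954 154.97796818]
adapter max change 4 [259.99940898 251.95212766]
blue max change 4 [341.68634686 247.27060271]
```

View pics/fin.png

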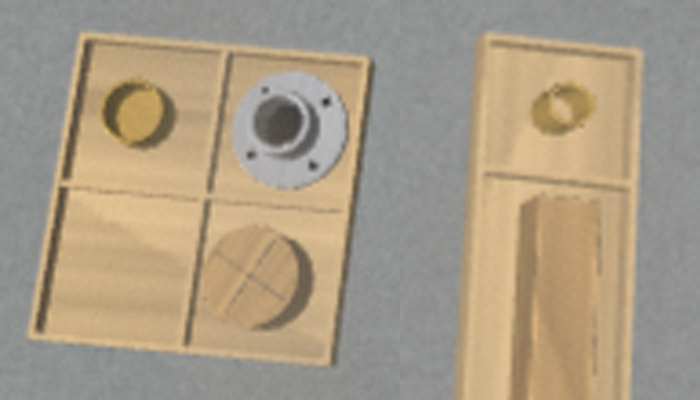

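View pics/fin2.png

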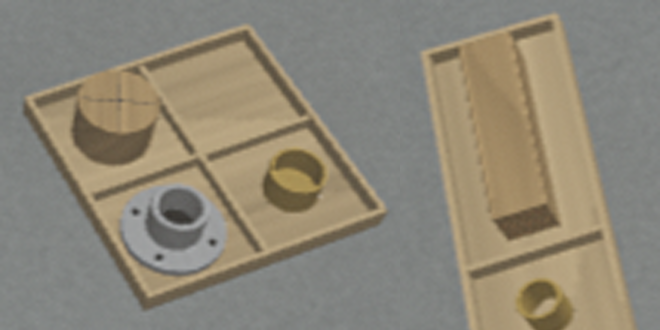

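Run:
```python
from h import *
ct=bot.get_calibration('top');cs=bot.get_calibration('scene')
a=np.radians(-4.5)
f=lambda p:((p[:2]-[.511,-.338])@np.array([[np.cos(a),-np.sin(a)],[np.sin(a),np.cos(a)]])*1000).round(1)
print('far end scene top',f(ray(cs,(144.5,249.5),.039)[0]),'bottom',f(ray(cs,(147,258),.004)[0]))
# top view: top-face far-end corners in crop fin (scale 300/70, 500/125)
for u in((540,200),(600,200)): print('far end top cam',f(ray(ct,(415+(u[0]-400)/4.286,165+u[1]/4),.039)[0]))
print(bot.read_state()['joint_vel'].round(3))
```

```text
far end scene top [27.3  2.7] bottom [27.6 -3. ]
far end top cam [19.8 17.1]
far end top cam [ 23.9 -16.8]
[ 0.016  0.003  0.009  0.004 -0.001 -0.001]
```

```bash
python3 -c "
from workcell import bot
print(bot.finish_job())"
```

```text
the job is handed in; nothing more can be done
None
```

I made up both kits and handed the job in at about 44 s; no verdict is reported.

- **Square tray:** the round blank, steel faceplate and brass cup stand upright, each in its own compartment.
- **Long tray:** the long blank lies in the long compartment and the brass ferrule stands in the short one. I left the blue look-alike alone.
- **Not wanted:** the offcut, tin and adapter show no change from their starting pictures.

In my last checks every position was within its limits. The top and scene cameras disagreed by up to about 9 mm on x:

| Part | Top camera (x, y in mm) | Scene camera (x, y in mm) |
|---|---|---|
| Faceplate | (46, -56) | (54, -51) |
| Round blank | (-50, -54) | (-51, -50) |
| Cup | (47, 47) | (55, 49) |
| Ferrule | (85, 5) | (90, 5) |
| Long blank, centre x only | about -48 | about -43 |

These are in each part's own tray frame. The faceplate is the tightest: its limits are 40 to 60 mm in x and y, ignoring sign. I did not measure the final heights separately; the parts were released at the tray-floor height and look flat or upright in the pictures.

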